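# Put the swapped reagent bottles back in their own docks

### The arm

A 7-joint arm with a two-finger parallel gripper is mounted at the origin on a cart in front of the work surface, level with it; the furniture and walls round the work are solid. World frame = base frame: x ahead of the robot, y to its left, z up, the work surface at z = 0. Lengths are in mm, angles in rad, forces in N, time in s.
With the tool pointing down it reaches from about 425 to 950 mm from the base axis. Payload 16.7 kg.
Tool frame: the origin (TCP) lies between the finger pads; the fingertips stand 8 mm ahead of it and the grasp point (between the pads) lies 11 mm behind it; z points along the fingers, y is the line along which they close (so a half turn about z gives the same grasp; the last joint's range is limited). The gripper opens to 94 mm and grips with 3 to 60 N. Pads are 16 mm wide; open, the fingers measure 119 mm over their backs; the gripper's body (75 mm by 177 mm) begins 78 mm behind the grasp point.
Start: joints at [-1.284, 0.426, 0.074, 1.606, -0.034, 1.111, -0.067], TCP at [285.551, 611.583, 191.367] pointing down, gripper open.
Joint ranges: [-2.85, 2.85], [-0.5, 2.14], [-1.23, 1.37], [0.21, 2.46], [-1.02, 4.16], [0.16, 2.05], [-2.73, 2.73]. Speed limits (rad/s): [1.89, 1.89, 2.39, 2.39, 3.01, 3.01, 3.01].

### API

Orientations are given as a 3x3 rotation matrix whose columns are the frame's x, y, z axes.
In Python, from plant import arm gives the robot as it stands. The module is installed in compiled form; this text tells all that it offers.
- The arm moves only by the tool carry_out, never from a script. Its arguments are lists of equal length, an entry for each row: "dp": the shift along the tool's x, y, z in mm, a list of three; "delta_rot": the turn, a rotation vector about the tool's x, y, z in rad, a list of three; "fingers": the opening, from -1 (shut) to 1 (fully open). A call has 1 to 8 rows; each row shifts and turns the commanded pose from where the row before left it, along the tool's axes as they then stand; what a row does not reach is not made up. A row lasts 1/12 s, in which the tool goes at most 41.7 mm and 7.16 degrees, less where a joint would pass 70% of its speed; a pose out of reach is approached as far as the arm can. A call is refused whole if a number of a shift passes 41.7 or a number of a turn 0.125, either way. A call with a gripper value outside its range is refused whole. The fingers move at their own pace and stop on an object; the grip force is fixed at half the most. Time passes only in rows, so rows that do not move let the fingers close. It gives the time, the measured TCP pose, the force, the opening and the grip force at its end, in the units of the state.
- arm.state(): the state, without advancing time (a new reading comes with each control period).
- arm.get_image(name): name is "scene" or "top" or "wrist"; returns the picture (400x640x3 uint8, blue, green, red); there is no depth.
- arm.camera_params(name): a dict with "camera_matrix" (3x3 intrinsics, pixels), "extrinsics" (4x4, takes a point from camera to world coordinates); the wrist camera has in their place "T_tool_cam" (4x4, takes a point from camera to tool coordinates, whose origin is the TCP and whose axes are the flange's). Camera axes: x right, y down, z forward; pixel columns grow to the right and rows downward; lengths in mm; the calibration is good to about 2 mm. A picture is of the moment at which its call begins: read the wrist's pose just before it. camera_params takes no time and is no camera call.
- arm.job_done(): hands the job in; it is judged then, once.
The state is a dict: "time": time; "joint_positions": joint angles; "joint_vel": joint speeds; "joint_efforts": joint torques, N m; "tool_pos": TCP position; "ee_rot": TCP orientation; "contact_force": force on the tool from outside, world axes, zero at the start; "wrist_torque": the same for the moment, N m; "width": opening from 0.0 (shut) to 1.0 (fully open); "gripper_force": force on a finger pad.
Only numpy, scipy, OpenCV 4.12 (cv2) and the standard library are available. Lean on these libraries where they do the work, as an engineer would, in place of code of your own. Each camera call takes 0.05 s, during which the arm holds its last target. There are 200 camera calls.

### The job

The four reagent bottles have been put back in the wrong docks. Move each one so that it stands in the dock of the same colour as its cap; the black dock is a spare where a bottle can wait on the way. Keep the bottles upright, set them down rather than drop them, and leave the timer where it lies.

Things in the scene. Friction and masses are not known exactly. Their poses are not given: they have to be found in the camera images.
- bottle_blue: clear glass 100 ml bottle with pale contents and a blue cap, standing upright, loose, about 0.17 kg (0.11 to 0.25): round body 56 mm in diameter, 103 mm tall; the cap is 51 mm in diameter and begins 77 mm above the underside; the body's side is straight from 7 to 52 mm above the underside, then narrows slightly to the cap, whose side is straight from 79 to 100 mm and good to grip from above. Origin: centre of the underside; z up. It starts in a dock of another colour.
- bottle_green: clear glass 100 ml bottle with dark contents and a green cap, standing upright, loose, about 0.17 kg (0.11 to 0.25): round body 56 mm in diameter, 104.5 mm tall; the cap is 53 mm in diameter and begins 77 mm above the underside; the body's side is straight from 7 to 52 mm above the underside, then narrows slightly to the cap, whose side is straight from 79 to 100 mm and good to grip from above. Origin: centre of the underside; z up. It starts in a dock of another colour.
- bottle_red: white plastic buffer bottle with a red band and a red cap, standing upright, loose, about 0.15 kg (0.11 to 0.25): round body 48 mm in diameter, 104.5 mm tall; the cap is 34 mm in diameter and begins 86 mm above the underside; the body's side is straight from 6 to 69 mm above the underside and good to grip; above that it narrows to the cap. Origin: centre of the underside; z up. It starts in a dock of another colour.
- bottle_yellow: white plastic buffer bottle with a yellow band and a yellow cap, standing upright, loose, about 0.15 kg (0.11 to 0.25): round body 48 mm in diameter, 104.5 mm tall; the cap is 34 mm in diameter and begins 86 mm above the underside; the body's side is straight from 6 to 69 mm above the underside and good to grip; above that it narrows to the cap. Origin: centre of the underside; z up. It starts in a dock of another colour.
- dock_blue: blue bottle dock, fixed to the bench: a round dish 88 mm in outer diameter; flat floor 76 mm in diameter, 6 mm above the bench; rim 6 mm thick whose top is 14 mm above the bench (8 mm above the floor). A bottle stands on the floor inside the rim. Origin: centre of the dish at bench level; z up. Home of the blue-capped bottle; another bottle stands in it at the start.
- dock_green: green bottle dock, fixed to the bench: a round dish 88 mm in outer diameter; flat floor 76 mm in diameter, 6 mm above the bench; rim 6 mm thick whose top is 14 mm above the bench (8 mm above the floor). A bottle stands on the floor inside the rim. Origin: centre of the dish at bench level; z up. Home of the green-capped bottle; another bottle stands in it at the start.
- dock_red: red bottle dock, fixed to the bench: a round dish 88 mm in outer diameter; flat floor 76 mm in diameter, 6 mm above the bench; rim 6 mm thick whose top is 14 mm above the bench (8 mm above the floor). A bottle stands on the floor inside the rim. Origin: centre of the dish at bench level; z up. Home of the red-capped bottle; another bottle stands in it at the start.
- dock_yellow: yellow bottle dock, fixed to the bench: a round dish 88 mm in outer diameter; flat floor 76 mm in diameter, 6 mm above the bench; rim 6 mm thick whose top is 14 mm above the bench (8 mm above the floor). A bottle stands on the floor inside the rim. Origin: centre of the dish at bench level; z up. Home of the yellow-capped bottle; another bottle stands in it at the start.
- dock_spare: black bottle dock, fixed to the bench: a round dish 88 mm in outer diameter; flat floor 76 mm in diameter, 6 mm above the bench; rim 6 mm thick whose top is 14 mm above the bench (8 mm above the floor). A bottle stands on the floor inside the rim. Origin: centre of the dish at bench level; z up. Empty at the start: the spare.
- timer: small white bench timer with coloured keys, loose, lying among the docks: 62 x 62 x 16 mm. Origin: centre of the underside. A bystander.

How it is judged:
By the outcome, as a careful person would: the job done as asked, in the order asked, and still so for the second after the job is handed in, with the robot touching nothing.
It also fails if it takes over 136 s, if anything falls off the work surface, if the arm or the gripper's body presses on something with over 40 N, if the wrist force passes 120 N, or if a joint passes its speed limit or range.

## Working session

There is one attempt and no reset: what is moved stays moved. The work goes in short steps, Python scripts to look and compute and a tool call to move; the robot and the scene stay as the last step left them, time stands still between calls to the robot, and variables do not carry over. Pictures are saved under pics/ and viewed, at most 14 in all, crops included, and the job is handed in when it is done.

Besides the shell and the picture viewer there is one more tool, called by a JSON object that holds its "fn" and its "kwargs". carry_out: Moves the arm, as the interface text tells. Its arguments: {"type":"object","properties":{"dp":{"type":"array"},"delta_rot":{"type":"array"},"fingers":{"type":"array"}},"required":["dp","delta_rot","fingers"]}

```bash
mkdir -p pics; python3 - <<'E'
from plant import arm
import cv2,numpy as np
s=arm.state();print(s)
for n in("scene","top"):
    cv2.imwrite(f"pics/{n}0.png",arm.get_image(n));p=arm.camera_params(n);print(n,p)
print(arm.camera_params("wrist"))
E
```

```text
{'time': 0.0, 'joint_positions': array([-1.28347648,  0.4267954 ,  0.07383276,  1.60656523, -0.03410934,
        1.11076884, -0.06708608]), 'joint_vel': array([ 9.71525943e-05, -7.39199474e-04,  1.51312155e-03,  1.76918551e-03,
       -7.15791002e-04,  5.13855684e-04,  1.59642673e-03]), 'joint_efforts': array([-1.15125724e-03, -9.35840750e+01,  3.66645165e+00, -4.54175305e+01,
       -4.87602758e-02,  2.07260752e-02,  1.94033436e-05]), 'tool_pos': array([285.3980038 , 611.22329204, 190.65121534]), 'ee_rot': array([[-9.06099919e-01,  4.23063496e-01, -4.63911055e-04],
       [ 4.23063742e-01,  9.06099140e-01, -1.19061276e-03],
       [-8.33553910e-05, -1.27507808e-03, -9.99999184e-01]]), 'contact_force': array([ 0.70743791, -0.11534024, -0.44113544]), 'wrist_torque': array([ 0.03399659, -0.00974235, -0.00881052]), 'gripper_force': 0.0, 'width': 1.000519209599537}
scene {'camera_matrix': array([[479.84107214,   0.        , 326.10851989],
       [  0.        , 479.84107214, 198.02800233],
       [  0.        ,   0.        ,   1.        ]]), 'extrinsics': array([[ 5.64153384e-01, -6.48417
[... 670 characters left out ...]
       [-1.91339631e-02, -1.93167529e-01, -9.80979203e-01,
         9.24922759e+02],
       [ 0.00000000e+00,  0.00000000e+00,  0.00000000e+00,
         1.00000000e+00]])}
{'camera_matrix': array([[301.33043306,   0.        , 319.04294062],
       [  0.        , 301.33043306, 202.4085145 ],
       [  0.        ,   0.        ,   1.        ]]), 'T_tool_cam': array([[ 4.51313984e-05, -9.63407771e-01, -2.68040045e-01,
         7.67726175e+01],
       [ 9.99999997e-01,  2.65495414e-05,  7.29494125e-05,
        -8.32186286e-02],
       [-6.31636906e-05, -2.68040047e-01,  9.63407769e-01,
        -1.92471231e+02],
       [ 0.00000000e+00,  0.00000000e+00,  0.00000000e+00,
         1.00000000e+00]])}
```

View pics/top0.png

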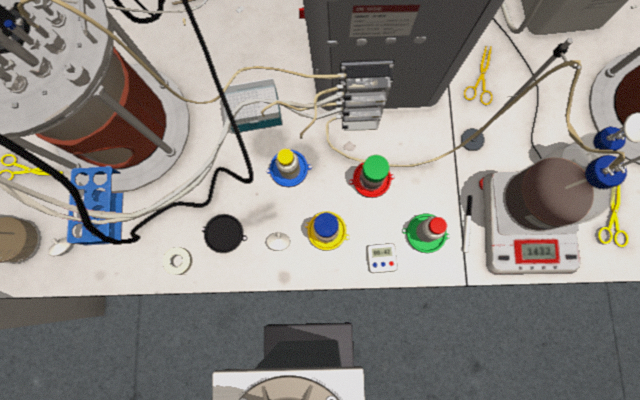

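View pics/scene0.png

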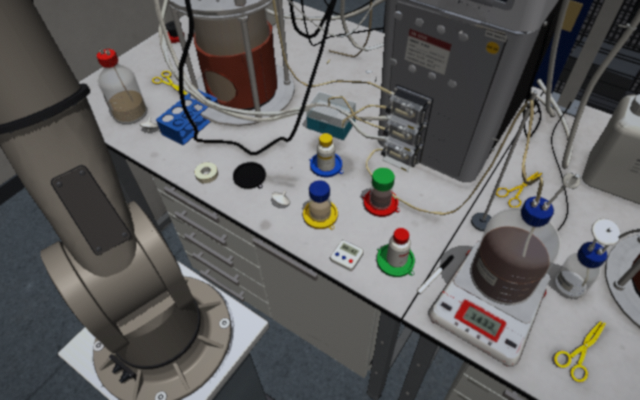

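Top view shows:
- the yellow bottle (286,158) in the blue dock
- the green bottle (375,167) in the red dock
- the blue bottle (326,222) in the yellow dock
- the red bottle (437,226) in the green dock
- the empty spare dock (223,233)
- the timer (382,258)

The scene view agrees, with the instrument box standing behind the blue and red docks.

```bash
cat > h.py <<'E'
from plant import arm
import cv2,numpy as np
from scipy.optimize import least_squares
P={n:arm.camera_params(n) for n in("scene","top")}
def rays(n,uv):
    K=P[n]["camera_matrix"];T=P[n]["extrinsics"]
    uv=np.atleast_2d(uv).astype(float)
    d=np.c_[(uv-K[:2,2])/K[0,0],np.ones(len(uv))]@T[:3,:3].T
    return T[:3,3],d
def plane(n,uv,z):
    o,d=rays(n,uv);return (o+d*((z-o[2])/d[:,2])[:,None])[:,:2]
def fitc(p,r):
    f=lambda c:np.hypot(*(p-c).T)-r
    return least_squares(f,np.median(p,0),loss="soft_l1",f_scale=2)
HUE={"blue":(100,125),"green":(45,85),"red":(-8,8),"yellow":(20,35)}
def mask(im,c):
    h,s,v=[x.astype(int) for x in cv2.split(cv2.cvtColor(im,cv2.COLOR_BGR2HSV))]
    if c=="black": return ((v<55)*255).astype(np.uint8)
    h=np.where(h>150,h-180,h);a,b=HUE[c]
    return ((h>=a)&(h<=b)&(s>130)&(v>70)).astype(np.uint8)*255
def blobs(m,near,rad,amin=25):
    n,l,st,ce=cv2.connectedComponentsWithStats(m)
    return [(i,st[i,4],ce[i],l==i) for i in range(1,n) if st[i,4]>amin and np.hypot(*(ce[i]-near))<rad]
E
cat > m.py <<'E'
from h import *
import sys
caps={"top":{"yellow":(286,157),"green":(376,163),"blue":(326,221),"red":(438,226)},
"scene":{"yellow":(325,140),"green":(383,177),"blue":(319,189),"red":(401,236)}}
docks={"top":{"blue":(288,168),"red":(373,180),"yellow":(327,232),"green":(426,233),"black":(223,233)},
"scene":{"blue":(326,163),"red":(380,202),"yellow":(320,214),"green":(396,261),"black":(249,175)}}
hb={"blue":(77,103),"green":(77,104.5),"red":(86,104.5),"yellow":(86,104.5)}
for n in("top","scene"):
    im=arm.get_image(n)
    for c,p in caps[n].items():
        for i,a,ce,m in blobs(mask(im,c),p,12): print(n,"cap",c,a,ce.round(1),plane(n,ce,6+np.mean(hb[c])+ (6 if n=="top" else 3)).round(1))
    for c,p in docks[n].items():
        m=mask(im,c);r=np.zeros_like(m);cv2.circle(r,p,30,255,-1);m&=r
        if c!="black": cv2.circle(m,tuple(caps[n].get({"blue":"yellow","red":"green","yellow":"blue","green":"red"}[c])),3,0,-1)
        b=max(blobs(m,p,20),key=lambda t:t[1],default=None)
        if b is None: print("none",c);continue
        k=cv2.findContours((b[3]*255).astype(np.uint8),cv2.RETR_EXTERNAL,cv2.CHAIN_APPROX_NONE)[0][0][:,0]
        w=plane(n,cv2.convexHull(k)[:,0],12);f=fitc(w,44)
        print(n,"dock",c,b[1],f.x.round(1),"res",np.abs(f.fun).mean().round(1), "minc",np.round(cv2.minEnclosingCircle(w.astype(np.float32))[1],1))
E
python3 m.py
```

```text
top cap yellow 216 [285.  156.7] [[584.3 -11.6]]
top cap green 504 [375.5 167.7] [[ 556.2 -196.8]]
top cap blue 429 [325.7 224.6] [[441.6 -91.3]]
top cap red 234 [437.2 225.3] [[ 433.1 -311.7]]
top dock blue 510 [588.  -10.3] res 1.4 minc 46.0
top dock red 488 [ 557.6 -197.4] res 1.6 minc 47.0
top dock yellow 585 [442.2 -92.2] res 1.6 minc 47.7
top dock green 599 [ 430.5 -311.8] res 1.5 minc 44.5
top dock black 1096 [442.6 138.6] res 2.2 minc 43.1
scene cap yellow 145 [325.3 139.4] [[586.3  -8.5]]
scene cap green 300 [383.2 176.4] [[ 562.9 -192.3]]
scene cap blue 248 [319.  188.5] [[447.3 -85.6]]
scene cap red 183 [401.  235.3] [[ 434.1 -310.8]]
scene dock blue 315 [587.3  -8.3] res 1.1 minc 46.5
scene dock red 373 [ 556.5 -196.1] res 1.8 minc 47.1
scene dock yellow 432 [440.6 -90. ] res 0.9 minc 46.5
scene dock green 503 [ 429.4 -310.3] res 1.2 minc 46.0
scene dock black 637 [441.3 139.7] res 1.3 minc 46.6
```

```bash
python3 - <<'E'
import cv2,numpy as np
t=cv2.imread("pics/top0.png")[50:210,190:470];s=cv2.imread("pics/scene0.png")[40:240,240:480]
t=cv2.resize(t,None,fx=2.7,fy=2.7,interpolation=2);s=cv2.resize(s,None,fx=3,fy=3,interpolation=2)
cv2.imwrite("pics/tc.png",t);cv2.imwrite("pics/sc.png",s)
E
```

```text
(no output)
```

View pics/tc.png

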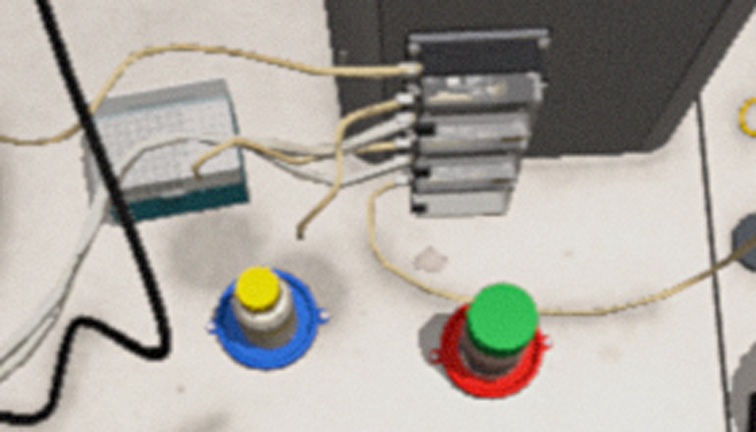

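View pics/sc.png

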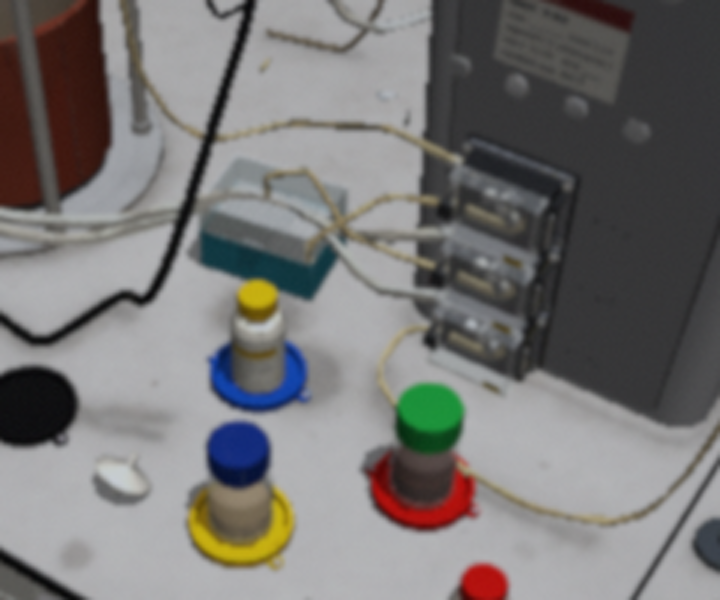

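Top crop: hose corner at (249,180), loose cable end at (301,137), connector shelf front at (343,128)–(378,128). Scene crop: the same points at about (289,139), (343,127) and (383,158)–(415,166).

```bash
python3 - <<'E'
from h import *
def tri(a,b):
    o1,d1=rays("top",a);o2,d2=rays("scene",b);d1,d2=d1[0],d2[0]
    s=np.linalg.lstsq(np.c_[d1,-d2],o2-o1,rcond=None)[0]
    p,q=o1+s[0]*d1,o2+s[1]*d2;return ((p+q)/2).round(0),np.linalg.norm(p-q).round(1)
for k,a,b in [("corner",(249,180),(289,139)),("end",(301,137),(343,127)),("shelfL",(343,128.5),(383,158)),("shelfR",(378,128.5),(415,166)),("ycap",(285,156.7),(325.3,139.4))]: print(k,*tri(a,b))
for a in [(236,140),(223,102),(208,60)]:
    r=[(tri(a,b)[1],tri(a,b)[0]) for t in np.linspace(0,1,40) for b in [np.array([289,139])*(1-t)+np.array([323,40])*t]]
    print(a,min(r,key=lambda x:x[0]))
E
```

```text
corner [535.  64. 109.] 6.1
end [610. -47. 149.] 1.8
shelfL [ 668. -136.   39.] 0.0
shelfR [ 666. -220.   55.] 18.6
ycap [583. -11. 108.] 1.4
(236, 140) (np.float64(1.5), array([604.,  78., 161.]))
(223, 102) (np.float64(1.2), array([671.,  98., 189.]))
(208, 60) (np.float64(1.3), array([745., 122., 213.]))
```

```bash
cat > cab.py <<'E'
from h import *
def tri(a,b):
    o1,d1=rays("top",a);o2,d2=rays("scene",b);d1,d2=d1[0],d2[0]
    s=np.linalg.lstsq(np.c_[d1,-d2],o2-o1,rcond=None)[0]
    p,q=o1+s[0]*d1,o2+s[1]*d2;return ((p+q)/2).round(0),np.linalg.norm(p-q).round(1)
def dens(c,k,o):
    c=np.array(c,float);t=np.linspace(0,len(c)-1,40)
    return np.c_[np.interp(t,range(len(c)),c[:,0]),np.interp(t,range(len(c)),c[:,1])]/k+o
C={"A":([(300,235),(335,190),(342,130),(360,112),(405,100)],[(310,260),(345,228),(390,195),(440,198)]),
"B":([(195,172),(215,150),(240,140),(290,158),(405,145)],[(268,190),(270,175),(305,170),(345,230),(390,248),(435,265)]),
"white":([(120,180),(145,150),(200,138),(260,155),(320,180),(405,160)],[(200,200),(270,200),(315,220),(345,255),(385,290),(440,295)])}
for k,(t,s) in C.items():
    S=dens(s,3,(240,40))
    for a in dens(t,2.7,(190,50))[::6]:
        e,p=min(((tri(a,b)[1],tuple(tri(a,b)[0])) for b in S),key=lambda x:x[0]);print(k,p,e)
E
python3 cab.py
```

```text
A (np.float64(609.0), np.float64(-48.0), np.float64(151.0)) 0.9
A (np.float64(620.0), np.float64(-66.0), np.float64(178.0)) 0.5
A (np.float64(637.0), np.float64(-76.0), np.float64(190.0)) 1.6
A (np.float64(666.0), np.float64(-81.0), np.float64(190.0)) 0.5
A (np.float64(679.0), np.float64(-87.0), np.float64(188.0)) 0.6
A (np.float64(688.0), np.float64(-97.0), np.float64(185.0)) 0.7
A (np.float64(690.0), np.float64(-117.0), np.float64(192.0)) 0.3
B (np.float64(659.0), np.float64(28.0), np.float64(157.0)) 0.1
B (np.float64(659.0), np.float64(16.0), np.float64(178.0)) 0.5
B (np.float64(666.0), np.float64(6.0), np.float64(180.0)) 1.3
B (np.float64(678.0), np.float64(-4.0), np.float64(166.0)) 1.1
B (np.float64(686.0), np.float64(-21.0), np.float64(134.0)) 0.7
B (np.float64(682.0), np.float64(-47.0), np.float64(125.0)) 0.6
B (np.float64(688.0), np.float64(-101.0), np.float64(121.0)) 0.6
white (np.float64(680.0), np.float64(97.0), np.float64(96.0)) 1.3
white (np.float64(704.0), np.float64(84.0), np.float64(85.0)) 1.0
white (np.float64(713.0), np.float64(55.0), np.float64(88.0)) 0.4
white (np.float64(714.0), np.float64(19.0), np.float64(86.0)) 2.1
white (np.float64(702.0), np.float64(-16.0), np.float64(82.0)) 0.6
white (np.float64(680.0), np.float64(-54.0), np.float64(91.0)) 1.0
white (np.float64(692.0), np.float64(-103.0), np.float64(77.0)) 1.3
```

Cable A's free end hangs at about (610,-48,150), and the hose rises past (604,78,161). Both are close to where the gripper body goes when it picks up the yellow bottle, so I'll tilt the tool for that pick. The blue bottle goes first, to the spare dock, with the present yaw.

```bash
cat > go.py <<'E'
# usage: go.py x y z n  -> tool-axis shift per row to reach a TCP target
from plant import arm
import numpy as np,sys
s=arm.state();p=s["tool_pos"];R=s["ee_rot"]
print("t",round(s["time"],2),"p",p.round(1),"F",s["contact_force"].round(1),"w",round(s["width"]*94,1),"gf",round(s["gripper_force"],1),"q",s["joint_positions"].round(2))
print("x",R[:,0].round(3),"z",R[:,2].round(3))
a=[float(v) for v in sys.argv[1:]]
for i in range(0,len(a)-3,4):
    t=np.array(a[i:i+3]);n=a[i+3];d=R.T@(t-p);print(t,"rows",n,(d/n).round(2),"norm",np.linalg.norm(d/n).round(1));p=t
E
echo ok
```

```text
ok
```

{"fn": "carry_out", "kwargs": {"dp": [[0,0,-20],[0,0,-30],[0,0,-20],[-21,-23,0],[-21,-23,0],[-21,-23,0],[-21,-23,0],[-21,-23,0]], "delta_rot": [[0,0,0],[0,0,0],[0,0,0],[0,0,0],[0,0,0],[0,0,0],[0,0,0],[0,0,0]], "fingers": [1,1,1,1,1,1,1,1]}}

```text
time: 0.87
tool_pos: [332.2, 461.4, 261.2]
ee_rot: [[-0.906, 0.423, -0.0], [0.423, 0.906, -0.0], [0.0, -0.0, -1.0]]
contact_force: [0.4, 0.2, 1.1]
width: 0.998
gripper_force: 0.0
```

{"fn": "carry_out", "kwargs": {"dp": [[-21,-23,0],[-21,-23,0],[-21,-23,0],[-21,-23,0],[-21,-23,0],[-21,-23,0],[-21,-23,0],[-21,-23,0]], "delta_rot": [[0,0,0],[0,0,0],[0,0,0],[0,0,0],[0,0,0],[0,0,0],[0,0,0],[0,0,0]], "fingers": [1,1,1,1,1,1,1,1]}}

```text
time: 1.53
tool_pos: [406.5, 223.6, 261.4]
ee_rot: [[-0.906, 0.423, -0.0], [0.423, 0.906, 0.0], [0.0, 0.0, -1.0]]
contact_force: [0.0, -0.3, 0.0]
width: 0.996
gripper_force: 0.0
```

```bash
python3 go.py 443 -90 260 10 443 -90 86 8
```

```text
t 1.53 p [406.5 223.6 261.4] F [ 0.  -0.3  0. ] w 93.6 gf 0.0 q [-0.93 -0.    0.29  1.98  0.    1.16  0.49]
x [-0.906  0.423  0.   ] z [-0.  0. -1.]
[443. -90. 260.] rows 10.0 [-16.57 -26.87   0.13] norm 31.6
[443. -90.  86.] rows 8.0 [-0.000e+00 -1.000e-02  2.175e+01] norm 21.7
```

{"fn": "carry_out", "kwargs": {"dp": [[-17,-27,0],[-17,-27,0],[-17,-27,0],[-17,-27,0],[-17,-27,0],[-17,-27,0],[-17,-27,0],[-17,-27,0]], "delta_rot": [[0,0,0],[0,0,0],[0,0,0],[0,0,0],[0,0,0],[0,0,0],[0,0,0],[0,0,0]], "fingers": [1,1,1,1,1,1,1,1]}}

```text
time: 2.2
tool_pos: [438.0, -29.7, 261.5]
ee_rot: [[-0.906, 0.423, 0.0], [0.423, 0.906, 0.0], [-0.0, 0.001, -1.0]]
contact_force: [0.1, 1.2, -0.1]
width: 0.999
gripper_force: 0.0
```

```bash
python3 go.py 443 -90 200 4 443 -90 87 8; python3 -c "
from h import *
cv2.imwrite('pics/w1.png',arm.get_image('wrist'))"
```

```text
t 2.2 p [438.  -29.7 261.5] F [ 0.1  1.2 -0.1] w 93.9 gf 0.0 q [-0.68 -0.08  0.58  2.04  0.05  1.17  1.01]
x [-0.906  0.423 -0.   ] z [ 0.  0. -1.]
[443. -90. 200.] rows 4.0 [ -7.5  -13.14  15.38] norm 21.6
[443. -90.  87.] rows 8.0 [ 0.000e+00 -1.000e-02  1.412e+01] norm 14.1
```

View pics/w1.png

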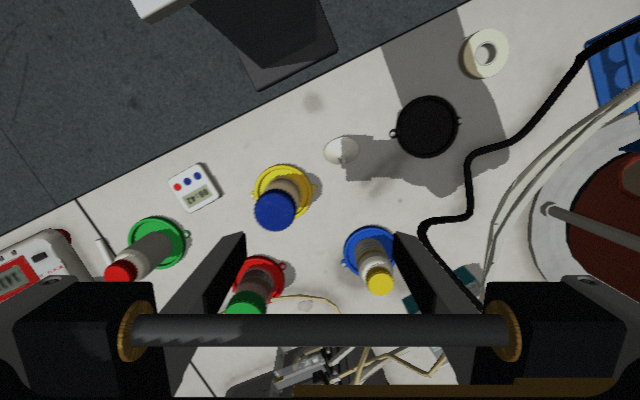

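Wrist view: blue cap at (274,210) in the yellow dock, spare dock empty at (427,127), timer at (193,187). All match the measurements.

{"fn": "carry_out", "kwargs": {"dp": [[-8,-13,15],[-8,-13,15],[-7,-13,15],[-7,-13,16],[0,0,14],[0,0,14],[0,0,14],[0,0,14]], "delta_rot": [[0,0,0],[0,0,0],[0,0,0],[0,0,0],[0,0,0],[0,0,0],[0,0,0],[0,0,0]], "fingers": [1,1,1,1,1,1,1,1]}}

```text
time: 2.92
tool_pos: [443.3, -88.0, 143.7]
ee_rot: [[-0.906, 0.423, 0.0], [0.423, 0.906, 0.0], [-0.0, 0.0, -1.0]]
contact_force: [0.1, 0.2, -0.8]
width: 1.002
gripper_force: 0.0
```

```bash
python3 go.py 443 -90 87 5; python3 -c "
from h import *
im=arm.get_image('top')
for n in ['top','scene']:
    im=arm.get_image(n)
    for b in blobs(mask(im,'blue'),{'top':(326,222),'scene':(319,189)}[n],25): print(n,b[1],b[2],plane(n,b[2],102))"
```

```text
t 2.92 p [443.3 -88.  143.7] F [ 0.1  0.2 -0.8] w 94.2 gf 0.0 q [-0.58  0.12  0.69  2.17 -0.1   0.88  1.31]
x [-0.906  0.423 -0.   ] z [ 0.  0. -1.]
[443. -90.  87.] rows 5.0 [-0.11 -0.4  11.35] norm 11.4
scene 119 [315.70588235 167.86554622] [[494.32128243 -43.13896244]]
scene 178 [318.01123596 188.07865169] [[444.96358234 -84.46960543]]
```

{"fn": "carry_out", "kwargs": {"dp": [[0,-1,12],[0,-1,12],[0,0,12],[0,0,11],[0,0,10],[0,0,0],[0,0,0],[0,0,0]], "delta_rot": [[0,0,0],[0,0,0],[0,0,0],[0,0,0],[0,0,0],[0,0,0],[0,0,0],[0,0,0]], "fingers": [1,1,1,1,1,1,-1,-1]}}

```text
time: 3.73
tool_pos: [443.0, -89.8, 88.1]
ee_rot: [[-0.906, 0.423, 0.001], [0.423, 0.906, 0.0], [-0.001, 0.0, -1.0]]
contact_force: [-0.1, -0.5, -0.8]
width: 0.896
gripper_force: 0.0
```

{"fn": "carry_out", "kwargs": {"dp": [[0,0,0],[0,0,0],[0,0,0],[0,0,0],[0,0,0],[0,0,0],[0,0,0],[0,0,0]], "delta_rot": [[0,0,0],[0,0,0],[0,0,0],[0,0,0],[0,0,0],[0,0,0],[0,0,0],[0,0,0]], "fingers": [-1,-1,-1,-1,-1,-1,-1,-1]}}

```text
time: 4.4
tool_pos: [442.7, -89.9, 87.5]
ee_rot: [[-0.906, 0.423, 0.0], [0.423, 0.906, -0.0], [-0.0, -0.0, -1.0]]
contact_force: [-1.3, -1.7, 4.3]
width: 0.524
gripper_force: 30.0
```

```bash
python3 go.py 443 -90 127 5 443 139 127 12 443 139 88 5
```

```text
t 4.4 p [442.7 -89.9  87.5] F [-1.3 -1.7  4.3] w 49.2 gf 30.0 q [-0.52  0.23  0.66  2.22 -0.21  0.75  1.42]
x [-0.906  0.423 -0.   ] z [ 0. -0. -1.]
[443. -90. 127.] rows 5.0 [-0.08  0.   -7.9 ] norm 7.9
[443. 139. 127.] rows 12.0 [ 8.08 17.29 -0.  ] norm 19.1
[443. 139.  88.] rows 5.0 [0.  0.  7.8] norm 7.8
```

{"fn": "carry_out", "kwargs": {"dp": [[0,0,-6],[0,0,-10],[0,0,-12],[0,0,-12],[4,9,0],[8,17,0],[8,17,0],[8,17,0]], "delta_rot": [[0,0,0],[0,0,0],[0,0,0],[0,0,0],[0,0,0],[0,0,0],[0,0,0],[0,0,0]], "fingers": [-1,-1,-1,-1,-1,-1,-1,-1]}}

```text
time: 5.07
tool_pos: [442.6, -22.8, 128.3]
ee_rot: [[-0.906, 0.424, 0.001], [0.424, 0.906, 0.0], [-0.0, 0.001, -1.0]]
contact_force: [0.4, -0.3, -1.8]
width: 0.525
gripper_force: 30.0
```

{"fn": "carry_out", "kwargs": {"dp": [[8,17,0],[8,17,0],[8,17,0],[8,17,0],[8,17,0],[8,17,0],[8,17,0],[8,17,0]], "delta_rot": [[0,0,0],[0,0,0],[0,0,0],[0,0,0],[0,0,0],[0,0,0],[0,0,0],[0,0,0]], "fingers": [-1,-1,-1,-1,-1,-1,-1,-1]}}

```text
time: 5.73
tool_pos: [442.1, 127.7, 128.2]
ee_rot: [[-0.906, 0.423, 0.0], [0.423, 0.906, 0.0], [-0.0, 0.0, -1.0]]
contact_force: [0.6, -0.1, -1.4]
width: 0.522
gripper_force: 30.0
```

```bash
python3 go.py 442 139 127 2 442 139 88 6
```

```text
t 5.73 p [442.1 127.7 128.2] F [ 0.6 -0.1 -1.4] w 49.1 gf 30.0 q [-0.9   0.16  0.53  2.16 -0.11  0.85  0.83]
x [-0.906  0.423 -0.   ] z [ 0.  0. -1.]
[442. 139. 127.] rows 2.0 [2.44 5.07 0.62] norm 5.7
[442. 139.  88.] rows 6.0 [ 0.  -0.   6.5] norm 6.5
```

{"fn": "carry_out", "kwargs": {"dp": [[2,5,0],[2,5,0],[0,0,10],[0,0,10],[0,0,8],[0,0,6],[0,0,4],[0,0,2]], "delta_rot": [[0,0,0],[0,0,0],[0,0,0],[0,0,0],[0,0,0],[0,0,0],[0,0,0],[0,0,0]], "fingers": [-1,-1,-1,-1,-1,-1,-1,-1]}}

```text
time: 6.4
tool_pos: [442.9, 136.7, 87.1]
ee_rot: [[-0.906, 0.424, -0.001], [0.424, 0.906, -0.001], [0.0, -0.001, -1.0]]
contact_force: [-7.2, -5.8, 38.8]
width: 0.522
gripper_force: 30.3
```

```bash
python3 go.py 442 139 87.5 1; python3 -c "
from h import *
cv2.imwrite('pics/t2.png',cv2.resize(arm.get_image('scene')[100:250,180:420],None,fx=2.5,fy=2.5))"
```

```text
t 6.4 p [442.9 136.7  87.1] F [-7.2 -5.8 38.8] w 49.0 gf 30.3 q [-0.88  0.24  0.51  2.19 -0.17  0.75  0.87]
x [-0.906  0.424  0.   ] z [-0.001 -0.001 -1.   ]
[442.  139.   87.5] rows 1.0 [ 1.83  1.69 -0.36] norm 2.5
```

View pics/t2.png

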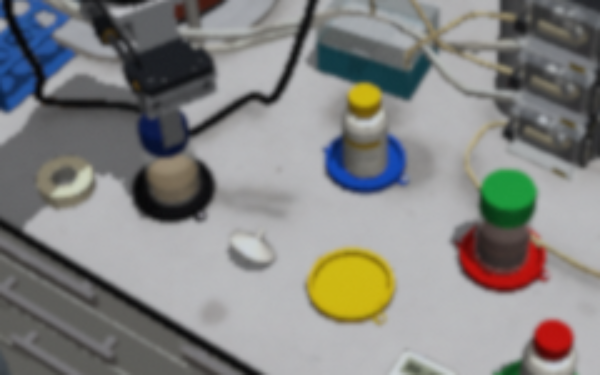

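Scene crop: blue bottle stands inside the black dock, around (172,180) in the crop. The yellow dock is empty at (350,285). Contact is on the floor, so I ease off and release.

{"fn": "carry_out", "kwargs": {"dp": [[0,0,-1.5],[0,0,0],[0,0,0],[0,0,0],[0,0,0],[0,0,-10],[0,0,-25],[0,0,-30]], "delta_rot": [[0,0,0],[0,0,0],[0,0,0],[0,0,0],[0,0,0],[0,0,0],[0,0,0],[0,0,0]], "fingers": [-1,1,1,1,1,1,1,1]}}

```text
time: 7.12
tool_pos: [441.9, 136.7, 154.2]
ee_rot: [[-0.906, 0.424, -0.002], [0.424, 0.906, -0.002], [0.001, -0.003, -1.0]]
contact_force: [-0.1, 0.7, 0.5]
width: 0.98
gripper_force: 0.0
```

{"fn": "carry_out", "kwargs": {"dp": [[0,0,-30],[0,0,-25],[0,0,0],[0,0,0],[0,0,0],[0,0,0],[0,0,0],[0,0,0]], "delta_rot": [[0,0,0],[0,0,0],[0,0,-0.11],[0,0,-0.11],[0,0,-0.109],[0,0,-0.109],[0,0,0],[0,0,0]], "fingers": [1,1,1,1,1,1,1,1]}}

```text
time: 7.78
tool_pos: [442.8, 137.5, 209.4]
ee_rot: [[-1.0, 0.002, 0.0], [0.002, 1.0, 0.0], [-0.0, 0.0, -1.0]]
contact_force: [0.5, -0.2, -0.7]
width: 1.001
gripper_force: 0.0
```

```bash
python3 go.py 510 -10 200 7
```

```text
t 7.78 p [442.8 137.5 209.4] F [ 0.5 -0.2 -0.7] w 94.1 gf 0.0 q [-0.94  0.04  0.52  2.06 -0.03  1.04  1.16]
x [-1.     0.002 -0.   ] z [ 0.  0. -1.]
[510. -10. 200.] rows 7.0 [ -9.65 -21.04   1.34] norm 23.2
```

{"fn": "carry_out", "kwargs": {"dp": [[-13,-29,0],[-14,-30,0],[-14,-30,0],[-13,-29,0],[-13,-30,0],[0,0,0],[0,0,0],[0,0,0]], "delta_rot": [[0,0,0],[0,0,0],[0,0,0],[0,0,0],[0,0,0],[0,-0.105,0],[0,-0.105,0],[0,-0.104,0]], "fingers": [1,1,1,1,1,1,1,1]}}

```text
time: 8.45
tool_pos: [510.6, -11.1, 208.7]
ee_rot: [[-0.95, 0.005, 0.313], [0.005, 1.0, -0.0], [-0.313, 0.001, -0.95]]
contact_force: [1.2, -1.6, -0.2]
width: 1.004
gripper_force: 0.0
```

```bash
python3 go.py 563 -10 140 4  585 -10 62 7
```

```text
t 8.45 p [510.6 -11.1 208.7] F [ 1.2 -1.6 -0.2] w 94.4 gf 0.0 q [-0.79 -0.11  0.62  2.22  0.18  0.7   1.29]
x [-0.95   0.005 -0.313] z [ 0.313 -0.    -0.95 ]
[563. -10. 140.] rows 4.0 [-7.08  0.31 20.41] norm 21.6
[585. -10.  62.] rows 7.0 [ 0.5   0.   11.57] norm 11.6
```

{"fn": "carry_out", "kwargs": {"dp": [[-7,0,20],[-7,0,20],[-7,0,20],[-7,1,21],[0,0,11],[0,0,11],[0,0,11],[1,0,11]], "delta_rot": [[0,0,0],[0,0,0],[0,0,0],[0,0,0],[0,0,0],[0,0,0],[0,0,0],[0,0,0]], "fingers": [1,1,1,1,1,1,1,1]}}

```text
time: 9.12
tool_pos: [574.5, -9.3, 97.9]
ee_rot: [[-0.951, 0.003, 0.309], [0.003, 1.0, 0.0], [-0.309, 0.001, -0.951]]
contact_force: [-0.1, -0.1, 0.8]
width: 1.0
gripper_force: 0.0
```

```bash
python3 go.py 585 -10 62 3
```

```text
t 9.12 p [574.5  -9.3  97.9] F [-0.1 -0.1  0.8] w 94.0 gf 0.0 q [-0.64  0.25  0.6   2.21 -0.29  0.42  1.74]
x [-0.951  0.003 -0.309] z [ 0.309  0.    -0.951]
[585. -10.  62.] rows 3.0 [ 0.38 -0.24 12.46] norm 12.5
```

{"fn": "carry_out", "kwargs": {"dp": [[0,0,12],[0,0,12],[1,0,10],[0,0,3],[0,0,0],[0,0,0],[0,0,0],[0,0,0]], "delta_rot": [[0,0,0],[0,0,0],[0,0,0],[0,0,0],[0,0,0],[0,0,0],[0,0,0],[0,0,0]], "fingers": [1,1,1,1,1,-1,-1,-1]}}

```text
time: 9.78
tool_pos: [585.0, -9.1, 63.5]
ee_rot: [[-0.951, -0.001, 0.31], [-0.001, 1.0, 0.001], [-0.31, 0.0, -0.951]]
contact_force: [0.3, 0.5, 0.5]
width: 0.821
gripper_force: 0.0
```

{"fn": "carry_out", "kwargs": {"dp": [[0,0,0],[0,0,0],[0,0,0],[0,0,0],[0,0,0],[0,0,0],[0,0,0],[0,0,0]], "delta_rot": [[0,0,0],[0,0,0],[0,0,0],[0,0,0],[0,0,0],[0,0,0],[0,0,0],[0,0,0]], "fingers": [-1,-1,-1,-1,-1,-1,-1,-1]}}

```text
time: 10.45
tool_pos: [584.8, -9.5, 62.9]
ee_rot: [[-0.951, -0.001, 0.309], [-0.001, 1.0, 0.0], [-0.309, -0.0, -0.951]]
contact_force: [0.5, -1.7, 2.1]
width: 0.455
gripper_force: 27.3
```

```bash
python3 go.py 555 -10 140 6; python3 -c "
from h import *
cv2.imwrite('pics/t3.png',cv2.resize(arm.get_image('scene')[60:250,220:460],None,fx=2.5,fy=2.5))"
```

```text
t 10.45 p [584.8  -9.5  62.9] F [ 0.5 -1.7  2.1] w 42.8 gf 27.3 q [-0.55  0.33  0.51  2.21 -0.39  0.35  1.83]
x [-0.951 -0.001 -0.309] z [ 0.309  0.    -0.951]
[555. -10. 140.] rows 6.0 [  0.76  -0.09 -13.75] norm 13.8
```

View pics/t3.png

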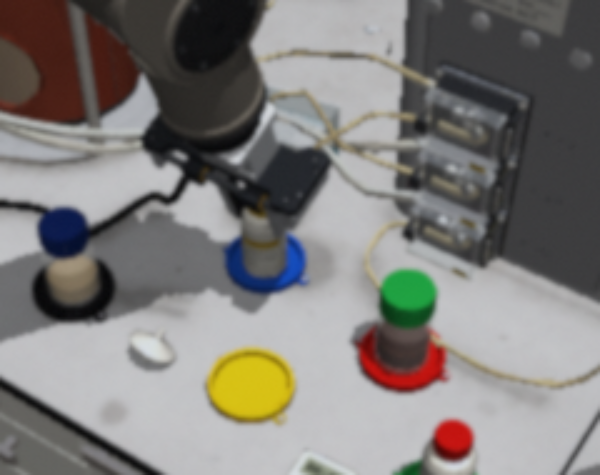

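Scene crop: gripper holds the yellow bottle in the blue dock, clear of the hose and cables. The blue bottle stands in the spare dock. The opening reads a bit small, so I test with a small lift.

{"fn": "carry_out", "kwargs": {"dp": [[0,0,0],[0,0,0],[0,0,-2],[0,0,-3],[0,0,-3],[0,0,0]], "delta_rot": [[0,0,0],[0,0,0],[0,0,0],[0,0,0],[0,0,0],[0,0,0]], "fingers": [-1,-1,-1,-1,-1,-1]}}

```text
time: 11.0
tool_pos: [582.0, -9.1, 70.9]
ee_rot: [[-0.951, -0.001, 0.309], [-0.001, 1.0, 0.001], [-0.309, 0.0, -0.951]]
contact_force: [0.6, -0.9, -1.4]
width: 0.452
gripper_force: 26.3
```

```bash
python3 go.py 555 -10 140 6; python3 -c "
from h import *
cv2.imwrite('pics/t4.png',cv2.resize(arm.get_image('scene')[130:190,290:360],None,fx=8,fy=8,interpolation=2))"
```

```text
t 11.0 p [582.   -9.1  70.9] F [ 0.6 -0.9 -1.4] w 42.5 gf 26.3 q [-0.57  0.31  0.53  2.21 -0.37  0.36  1.81]
x [-0.951 -0.001 -0.309] z [ 0.309  0.001 -0.951]
[555. -10. 140.] rows 6.0 [  0.73  -0.15 -12.35] norm 12.4
```

View pics/t4.png

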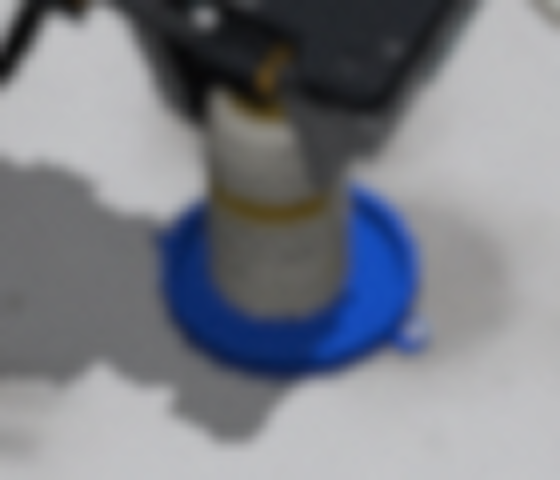

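Crop: bottle hangs upright about 8 mm above the blue dock floor, held firmly. Lifting out along the tool axis, then turning about the vertical.

{"fn": "carry_out", "kwargs": {"dp": [[0,0,-8],[0,0,-12],[0,0,-14],[0,0,-14],[0,0,-12],[5,0,-1],[12,-4,-4],[16,-6,-5]], "delta_rot": [[0,0,0],[0,0,0],[0,0,0],[0,0,0],[0,0,0],[0,0,0],[0,0,0],[0,0,0]], "fingers": [-1,-1,-1,-1,-1,-1,-1,-1]}}

```text
time: 11.72
tool_pos: [529.1, -18.8, 126.7]
ee_rot: [[-0.951, -0.002, 0.309], [-0.002, 1.0, 0.001], [-0.309, -0.0, -0.951]]
contact_force: [0.2, -0.6, -1.6]
width: 0.458
gripper_force: 26.3
```

{"fn": "carry_out", "kwargs": {"dp": [[0,0,0],[0,0,0],[0,0,0],[0,0,0],[0,0,0],[0,0,0],[0,0,0],[0,0,0]], "delta_rot": [[0.02,0,0.062],[0.035,0,0.11],[0.037,0,0.115],[0.037,0,0.115],[0.037,0,0.115],[0.037,0,0.115],[0.037,0,0.115],[0.037,0,0.115]], "fingers": [-1,-1,-1,-1,-1,-1,-1,-1]}}

```text
time: 12.38
tool_pos: [528.5, -18.8, 126.3]
ee_rot: [[-0.607, 0.77, 0.197], [0.733, 0.638, -0.235], [-0.307, 0.002, -0.952]]
contact_force: [-0.9, -0.6, -1.6]
width: 0.455
gripper_force: 26.3
```

{"fn": "carry_out", "kwargs": {"dp": [[0,0,0],[0,0,0],[0,0,0],[0,0,0],[0,0,0],[0,0,0],[0,0,0]], "delta_rot": [[0.037,0,0.115],[0.037,0,0.115],[0.037,0,0.115],[0.037,0,0.115],[0.037,0,0.115],[0.022,0,0.067],[0,0,0]], "fingers": [-1,-1,-1,-1,-1,-1,-1]}}

```text
time: 12.97
tool_pos: [529.5, -19.2, 126.2]
ee_rot: [[-0.018, 1.0, 0.007], [0.951, 0.02, -0.307], [-0.307, 0.001, -0.952]]
contact_force: [-0.3, -0.2, -1.6]
width: 0.459
gripper_force: 26.3
```

```bash
python3 go.py 441.5 -91 120 8 441.5 -91 64 8
```

```text
t 12.97 p [529.5 -19.2 126.2] F [-0.3 -0.2 -1.6] w 43.1 gf 26.3 q [-1.11  0.5   1.06  2.04 -0.16  0.88  0.02]
x [-0.018  0.951 -0.307] z [ 0.007 -0.307 -0.952]
[441.5 -91.  120. ] rows 8.0 [ -8.11 -11.17   3.41] norm 14.2
[441.5 -91.   64. ] rows 8.0 [ 2.15 -0.01  6.66] norm 7.0
```

{"fn": "carry_out", "kwargs": {"dp": [[-8,-11,3],[-8,-11,3],[-8,-11,4],[-8,-11,4]], "delta_rot": [[0,0,0],[0,0,0],[0,0,0],[0,0,0]], "fingers": [-1,-1,-1,-1]}}

```text
time: 13.3
tool_pos: [484.8, -55.5, 122.6]
ee_rot: [[-0.024, 1.0, 0.009], [0.952, 0.026, -0.305], [-0.305, 0.001, -0.952]]
contact_force: [0.3, -0.0, -2.3]
width: 0.457
gripper_force: 26.3
```

```bash
python3 go.py 441.5 -91 120 4 441.5 -91 64 8
```

```text
t 13.3 p [484.8 -55.5 122.6] F [ 0.3 -0.  -2.3] w 43.0 gf 26.3 q [-1.16  0.42  1.13  2.15 -0.1   0.82  0.03]
x [-0.024  0.952 -0.305] z [ 0.009 -0.305 -0.952]
[441.5 -91.  120. ] rows 4.0 [ -7.98 -11.06   3.22] norm 14.0
[441.5 -91.   64. ] rows 8.0 [ 2.14 -0.    6.67] norm 7.0
```

{"fn": "carry_out", "kwargs": {"dp": [[-8,-11,3],[-8,-11,3],[-8,-11,3],[-8,-11,3]], "delta_rot": [[0,0,0],[0,0,0],[0,0,0],[0,0,0]], "fingers": [-1,-1,-1,-1]}}

```text
time: 13.63
tool_pos: [441.6, -90.9, 121.2]
ee_rot: [[-0.022, 1.0, 0.008], [0.952, 0.024, -0.305], [-0.305, 0.001, -0.952]]
contact_force: [0.5, -0.2, -1.3]
width: 0.448
gripper_force: 26.3
```

```bash
python3 go.py 441.5 -91 120 2 441.5 -91 64 8
```

```text
t 13.63 p [441.6 -90.9 121.2] F [ 0.5 -0.2 -1.3] w 42.1 gf 26.3 q [-1.22  0.35  1.22  2.25 -0.02  0.77  0.03]
x [-0.022  0.952 -0.305] z [ 0.008 -0.305 -0.952]
[441.5 -91.  120. ] rows 2.0 [ 0.11 -0.05  0.59] norm 0.6
[441.5 -91.   64. ] rows 8.0 [ 2.14 -0.01  6.67] norm 7.0
```

{"fn": "carry_out", "kwargs": {"dp": [[2.5,0,8],[2.5,0,8],[2.5,0,8],[2.5,0,8],[2.5,0,8],[2,0,6],[1,0,4],[1,0,3]], "delta_rot": [[0,0,0],[0,0,0],[0,0,0],[0,0,0],[0,0,0],[0,0,0],[0,0,0],[0,0,0]], "fingers": [-1,-1,-1,-1,-1,-1,-1,-1]}}

```text
time: 14.3
tool_pos: [442.6, -91.0, 65.4]
ee_rot: [[-0.021, 1.0, 0.008], [0.952, 0.023, -0.306], [-0.306, 0.001, -0.952]]
contact_force: [0.2, 0.5, -1.9]
width: 0.457
gripper_force: 26.3
```

```bash
python3 go.py 441.5 -91 63 2; python3 -c "
from h import *
cv2.imwrite('pics/t5.png',cv2.resize(arm.get_image('scene')[130:270,220:440],None,fx=3,fy=3,interpolation=2))"
```

```text
t 14.3 p [442.6 -91.   65.4] F [ 0.2  0.5 -1.9] w 42.9 gf 26.3 q [-1.06  0.45  1.06  2.28 -0.13  0.64  0.08]
x [-0.021  0.952 -0.306] z [ 0.008 -0.306 -0.952]
[441.5 -91.   63. ] rows 2.0 [ 0.36 -0.53  1.17] norm 1.3
```

View pics/t5.png

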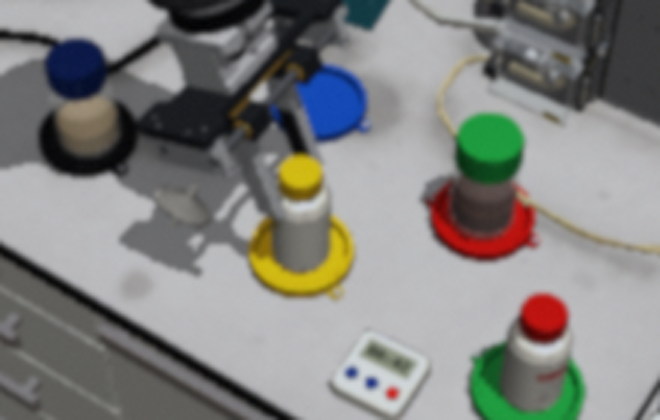

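Scene crop: yellow bottle upright and centred over the yellow dock (302,250). Timer untouched. Setting it down and releasing.

{"fn": "carry_out", "kwargs": {"dp": [[0.3,0,1],[0.3,0,1],[0,0,0],[0,0,0],[0,0,0],[0,0,0],[0,0,0],[0,0,0]], "delta_rot": [[0,0,0],[0,0,0],[0,0,0],[0,0,0],[0,0,0],[0,0,0],[0,0,0],[0,0,0]], "fingers": [-1,-1,-1,1,1,1,1,1]}}

```text
time: 15.02
tool_pos: [442.9, -90.7, 63.8]
ee_rot: [[-0.021, 1.0, 0.008], [0.952, 0.023, -0.306], [-0.306, 0.001, -0.952]]
contact_force: [0.3, -0.3, 0.5]
width: 0.772
gripper_force: 0.0
```

{"fn": "carry_out", "kwargs": {"dp": [[0,0,-15],[0,0,-25],[0,0,-30],[0,0,-30],[0,0,-25],[0,0,0],[0,0,0],[0,0,0]], "delta_rot": [[0,0,0],[0,0,0],[0,0,0],[0,0,0],[0,0,0],[0,0.105,0],[0,0.105,0],[0,0.1,0]], "fingers": [1,1,1,1,1,1,1,1]}}

```text
time: 15.68
tool_pos: [442.6, -50.6, 183.2]
ee_rot: [[-0.027, 1.0, 0.005], [1.0, 0.027, 0.006], [0.006, 0.005, -1.0]]
contact_force: [-0.4, 0.2, -0.6]
width: 1.004
gripper_force: 0.0
```

{"fn": "carry_out", "kwargs": {"dp": [[0,0,0],[0,0,0],[0,0,0],[0,0,0],[0,0,0],[0,0,0],[0,0,0],[0,0,0]], "delta_rot": [[0,0,-0.12],[0,0,-0.12],[0,0,-0.12],[0,0,-0.12],[0,0,-0.12],[0,0,-0.12],[0,0,-0.12],[0,0,-0.12]], "fingers": [1,1,1,1,1,1,1,1]}}

```text
time: 16.35
tool_pos: [441.6, -52.7, 182.2]
ee_rot: [[-0.835, 0.55, 0.001], [0.55, 0.835, -0.003], [-0.003, -0.002, -1.0]]
contact_force: [-0.3, 0.1, -0.2]
width: 1.005
gripper_force: 0.0
```

```bash
python3 go.py 442 137.5 185 8; cat > chk.py <<'E'
from h import *
# top view: cap blobs, cap-mid plane
for n in("top","scene"):
    im=arm.get_image(n)
    for c,h in(("yellow",95),("green",91),("blue",90),("red",95)):
        for b in blobs(mask(im,c),(330,200),150): print(n,c,b[1],b[2].round(0),plane(n,b[2],h+(12 if n=="top" else 9)).round(0))
E
python3 chk.py
```

```text
t 16.35 p [441.6 -52.7 182.2] F [-0.3  0.1 -0.2] w 94.4 gf 0.0 q [-1.15  0.04  1.18  2.15 -0.04  0.97  1.05]
x [-0.835  0.55  -0.003] z [ 0.001 -0.003 -1.   ]
[442.  137.5 185. ] rows 8.0 [13.04 19.89 -0.43] norm 23.8
top green 511 [375. 168.] [[ 556. -197.]]
top green 596 [422. 236.] [[ 413. -281.]]
top red 480 [369. 184.] [[ 521. -182.]]
top red 233 [437. 225.] [[ 433. -312.]]
scene yellow 159 [319. 189.] [[442. -90.]]
scene yellow 447 [320. 217.] [[ 376. -138.]]
scene green 331 [383. 178.] [[ 560. -195.]]
scene green 510 [394. 264.] [[ 365. -332.]]
scene blue 142 [244. 149.] [[448. 146.]]
scene blue 542 [328. 164.] [[524. -59.]]
scene red 143 [245. 101.] [[589. 262.]]
scene red 28 [224. 102.] [[554. 308.]]
scene red 375 [380. 206.] [[ 478. -234.]]
scene red 189 [401. 235.] [[ 434. -311.]]
```

{"fn": "carry_out", "kwargs": {"dp": [[13,20,0],[13,20,0],[13,20,0],[13,20,0],[13,20,0],[13,20,0],[13,20,0],[13,20,0]], "delta_rot": [[0,0,0],[0,0,0],[0,0,0],[0,0,0],[0,0,0],[0,0,0],[0,0,0],[0,0,-0.12]], "fingers": [1,1,1,1,1,1,1,1]}}

```text
time: 17.12
tool_pos: [443.8, 139.5, 181.5]
ee_rot: [[-0.889, 0.458, 0.001], [0.458, 0.889, -0.003], [-0.002, -0.002, -1.0]]
contact_force: [0.1, 0.3, -0.5]
width: 1.0
gripper_force: 0.0
```

```bash
python3 go.py 443 137.5 87.5 8
```

```text
t 17.12 p [443.8 139.5 181.5] F [ 0.1  0.3 -0.5] w 94.0 gf 0.0 q [-1.36  0.11  1.01  2.11 -0.11  0.97  0.8 ]
x [-0.889  0.458 -0.002] z [ 0.001 -0.003 -1.   ]
[443.  137.5  87.5] rows 8.0 [ 0.   -0.23 11.75] norm 11.8
```

{"fn": "carry_out", "kwargs": {"dp": [[0,-1,14],[0,-1,14],[0,0,14],[0,0,14],[0,0,14],[0,0,13],[0,0,11],[0,0,0]], "delta_rot": [[0,0,0],[0,0,0],[0,0,0],[0,0,0],[0,0,0],[0,0,0],[0,0,0],[0,0,0]], "fingers": [1,1,1,1,1,1,1,1]}}

```text
time: 17.78
tool_pos: [442.2, 135.5, 86.0]
ee_rot: [[-0.89, 0.455, -0.001], [0.455, 0.89, -0.005], [-0.002, -0.005, -1.0]]
contact_force: [-0.5, -0.7, -0.5]
width: 0.995
gripper_force: 0.0
```

{"fn": "carry_out", "kwargs": {"dp": [[0,0,0],[0,0,0],[0,0,0],[0,0,0],[0,0,0],[0,0,0],[0,0,0],[0,0,0]], "delta_rot": [[0,0,0],[0,0,0],[0,0,0],[0,0,0],[0,0,0],[0,0,0],[0,0,0],[0,0,0]], "fingers": [-1,-1,-1,-1,-1,-1,-1,-1]}}

```text
time: 18.45
tool_pos: [443.2, 136.1, 87.6]
ee_rot: [[-0.892, 0.451, 0.001], [0.451, 0.892, -0.003], [-0.003, -0.002, -1.0]]
contact_force: [-0.8, -1.2, 2.9]
width: 0.521
gripper_force: 30.0
```

```bash
python3 go.py 443 137 137 5 443 10 150 8 530 -10 150 6 587.5 -9.5 150 5
```

```text
t 18.45 p [443.2 136.1  87.6] F [-0.8 -1.2  2.9] w 49.0 gf 30.0 q [-1.2   0.31  0.9   2.2  -0.34  0.77  1.03]
x [-0.892  0.451 -0.003] z [ 0.001 -0.003 -1.   ]
[443. 137. 137.] rows 5.0 [ 0.09  0.13 -9.87] norm 9.9
[443.  10. 150.] rows 8.0 [ -7.17 -14.17  -1.57] norm 16.0
[530. -10. 150.] rows 6.0 [-14.44   3.57   0.03] norm 14.9
[587.5  -9.5 150. ] rows 5.0 [-1.022e+01  5.280e+00  1.000e-02] norm 11.5
```

{"fn": "carry_out", "kwargs": {"dp": [[0,0,-6],[0,0,-10],[0,0,-12],[0,0,-12],[-4,-7,0],[-7,-14,0],[-7,-14,0],[-7,-14,0]], "delta_rot": [[0,0,0],[0,0,0],[0,0,0],[0,0,0],[0,0,0],[0,0,0],[0,0,0],[0,0,0]], "fingers": [-1,-1,-1,-1,-1,-1,-1,-1]}}

```text
time: 19.12
tool_pos: [442.6, 79.3, 127.3]
ee_rot: [[-0.892, 0.451, 0.0], [0.451, 0.892, -0.004], [-0.002, -0.003, -1.0]]
contact_force: [0.4, 0.1, -2.0]
width: 0.522
gripper_force: 30.0
```

{"fn": "carry_out", "kwargs": {"dp": [[-7,-14,0],[-7,-14,0],[-7,-14,0],[-7,-14,0],[-7,-14,0],[-14,0,0],[-15,4,0],[-15,4,0]], "delta_rot": [[0,0,0],[0,0,0],[0,0,0],[0,0,0],[0,0,0],[0,0,0],[0,0,0],[0,0,0]], "fingers": [-1,-1,-1,-1,-1,-1,-1,-1]}}

```text
time: 19.78
tool_pos: [485.5, -11.6, 127.6]
ee_rot: [[-0.892, 0.452, 0.0], [0.452, 0.892, -0.003], [-0.002, -0.002, -1.0]]
contact_force: [-1.0, 1.1, -1.3]
width: 0.523
gripper_force: 30.0
```

```bash
python3 go.py 587.5 -9.5 128 8 587.5 -9.5 88 6
```

```text
t 19.78 p [485.5 -11.6 127.6] F [-1.   1.1 -1.3] w 49.1 gf 30.0 q [-0.93  0.29  0.98  2.13 -0.31  0.87  1.33]
x [-0.892  0.452 -0.002] z [ 0.    -0.003 -1.   ]
[587.5  -9.5 128. ] rows 8.0 [-11.25   6.01  -0.05] norm 12.8
[587.5  -9.5  88. ] rows 6.0 [0.01 0.02 6.67] norm 6.7
```

{"fn": "carry_out", "kwargs": {"dp": [[-11,6,0],[-11,6,0],[-11,6,0],[-11,6,0],[-11,6,0],[-11,6,0],[-12,6,0],[-12,6,0]], "delta_rot": [[0,0,0],[0,0,0],[0,0,0],[0,0,0],[0,0,0],[0,0,0],[0,0,0],[0,0,0]], "fingers": [-1,-1,-1,-1,-1,-1,-1,-1]}}

```text
time: 20.45
tool_pos: [587.5, -9.4, 127.5]
ee_rot: [[-0.892, 0.452, -0.0], [0.452, 0.892, -0.004], [-0.002, -0.003, -1.0]]
contact_force: [-0.7, 0.5, -1.5]
width: 0.52
gripper_force: 30.0
```

{"fn": "carry_out", "kwargs": {"dp": [[0,0,0],[0,0,8],[0,0,9],[0,0,9],[0,0,6],[0,0,3],[0,0,2],[0,0,0]], "delta_rot": [[0,0,0],[0,0,0],[0,0,0],[0,0,0],[0,0,0],[0,0,0],[0,0,0],[0,0,0]], "fingers": [-1,-1,-1,-1,-1,-1,-1,-1]}}

```text
time: 21.12
tool_pos: [587.6, -7.7, 90.8]
ee_rot: [[-0.892, 0.451, 0.001], [0.451, 0.892, -0.004], [-0.002, -0.003, -1.0]]
contact_force: [-0.8, 0.2, -1.9]
width: 0.521
gripper_force: 30.0
```

```bash
python3 go.py 587.5 -9.5 88 1;  python3 -c "
from h import *
cv2.imwrite('pics/t6.png',cv2.resize(arm.get_image('scene')[90:230,260:460],None,fx=3,fy=3,interpolation=2))"
```

```text
t 21.12 p [587.6  -7.7  90.8] F [-0.8  0.2 -1.9] w 49.0 gf 30.0 q [-0.72  0.52  0.83  1.93 -0.49  0.9   1.46]
x [-0.892  0.451 -0.002] z [ 0.001 -0.004 -1.   ]
[587.5  -9.5  88. ] rows 1.0 [-0.72 -1.63  2.83] norm 3.3
```

View pics/t6.png

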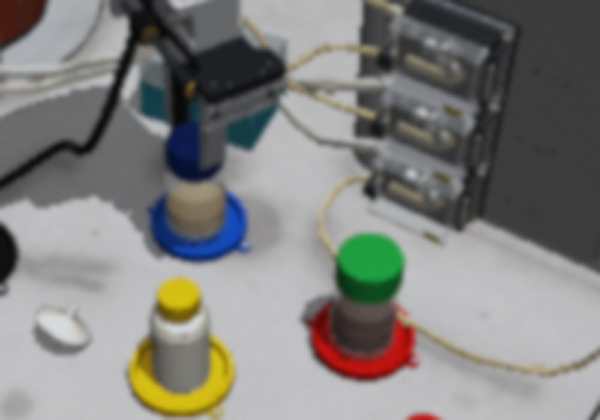

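Scene crop: blue bottle is over the blue dock, about (197,215), with the yellow bottle settled in its own dock. Lowering the last 3 mm and releasing.

{"fn": "carry_out", "kwargs": {"dp": [[0,0,2],[0,0,1],[0,0,0],[0,0,0],[0,0,0],[0,0,0],[0,0,0],[0,0,0]], "delta_rot": [[0,0,0],[0,0,0],[0,0,0],[0,0,0],[0,0,0],[0,0,0],[0,0,0],[0,0,0]], "fingers": [-1,-1,-1,-1,1,1,1,1]}}

```text
time: 21.83
tool_pos: [587.9, -7.7, 88.3]
ee_rot: [[-0.892, 0.451, 0.001], [0.451, 0.892, -0.003], [-0.003, -0.002, -1.0]]
contact_force: [-0.0, 0.4, -0.3]
width: 0.769
gripper_force: 0.0
```

{"fn": "carry_out", "kwargs": {"dp": [[0,0,0],[0,0,-15],[0,0,-25],[0,0,-30],[0,0,-30],[20,-10,0],[30,-15,0],[10,-10,0]], "delta_rot": [[0,0,0],[0,0,0],[0,0,0],[0,0,0],[0,0,0],[0,0,0],[0,0,0],[0,0,0]], "fingers": [1,1,1,1,1,1,1,1]}}

```text
time: 22.5
tool_pos: [515.5, -11.5, 187.7]
ee_rot: [[-0.892, 0.451, -0.0], [0.451, 0.892, -0.002], [-0.001, -0.002, -1.0]]
contact_force: [0.6, 0.1, 0.1]
width: 1.003
gripper_force: 0.0
```

```bash
python3 go.py 500 -197 188 7 558 -196 188 3; python3 chk.py | grep -v top
```

```text
t 22.5 p [515.5 -11.5 187.7] F [0.6 0.1 0.1] w 94.3 gf 0.0 q [-0.96  0.26  1.01  2.   -0.26  1.01  1.28]
x [-0.892  0.451 -0.001] z [-0.    -0.002 -1.   ]
[ 500. -197.  188.] rows 7.0 [-9.980e+00 -2.465e+01  2.000e-02] norm 26.6
[ 558. -196.  188.] rows 3.0 [-1.71e+01  9.02e+00 -1.00e-02] norm 19.3
scene yellow 160 [319. 189.] [[442. -90.]]
scene yellow 444 [320. 217.] [[ 377. -138.]]
scene green 331 [383. 178.] [[ 560. -195.]]
scene green 511 [394. 264.] [[ 365. -332.]]
scene blue 167 [327. 138.] [[596.  -7.]]
scene blue 307 [327. 167.] [[512. -63.]]
scene red 112 [245. 101.] [[588. 260.]]
scene red 28 [224. 102.] [[554. 308.]]
scene red 375 [380. 206.] [[ 478. -234.]]
scene red 188 [401. 235.] [[ 434. -311.]]
```

{"fn": "carry_out", "kwargs": {"dp": [[-10,-25,0],[-10,-25,0],[-10,-25,0],[-10,-25,0],[-10,-25,0],[-10,-24,0],[-10,-24,0],[0,0,0]], "delta_rot": [[0,0,0],[0,0,0],[0,0,0],[0,0,0],[0,0,0],[0,0,0],[0,0,0],[0,0,0]], "fingers": [1,1,1,1,1,1,1,1]}}

```text
time: 23.27
tool_pos: [502.4, -202.6, 189.2]
ee_rot: [[-0.89, 0.456, 0.002], [0.456, 0.89, -0.005], [-0.004, -0.004, -1.0]]
contact_force: [-0.9, -0.3, -0.7]
width: 0.999
gripper_force: 0.0
```

```bash
python3 go.py 557 -196 188 3 557 -196 88 8
```

```text
t 23.27 p [ 502.4 -202.6  189.2] F [-0.9 -0.3 -0.7] w 93.9 gf 0.0 q [-0.56  0.32  1.01  1.95 -0.31  1.03  1.69]
x [-0.89   0.456 -0.004] z [ 0.002 -0.005 -1.   ]
[ 557. -196.  188.] rows 3.0 [-15.2   10.25   0.44] norm 18.3
[ 557. -196.   88.] rows 8.0 [ 0.05  0.05 12.5 ] norm 12.5
```

{"fn": "carry_out", "kwargs": {"dp": [[-15,10,0],[-15,10,0],[-15,10,0],[0,0,14],[0,0,18],[0,0,18],[0,0,16],[0,0,12]], "delta_rot": [[0,0,0],[0,0,0],[0,0,0],[0,0,0],[0,0,0],[0,0,0],[0,0,0],[0,0,0]], "fingers": [1,1,1,1,1,1,1,1]}}

```text
time: 23.93
tool_pos: [556.3, -191.1, 109.0]
ee_rot: [[-0.892, 0.451, -0.0], [0.451, 0.892, -0.003], [-0.001, -0.003, -1.0]]
contact_force: [0.2, 0.3, 0.0]
width: 1.002
gripper_force: 0.0
```

```bash
python3 go.py 557 -196 88 3
```

```text
t 23.93 p [ 556.3 -191.1  109. ] F [0.2 0.3 0. ] w 94.2 gf 0.0 q [-0.44  0.51  0.87  1.92 -0.48  0.93  1.77]
x [-0.892  0.451 -0.001] z [-0.    -0.003 -1.   ]
[ 557. -196.   88.] rows 3.0 [-0.94 -1.33  6.99] norm 7.2
```

{"fn": "carry_out", "kwargs": {"dp": [[-1,-2,7],[-1,-1,7],[-1,-1,7],[0,0,0],[0,0,0],[0,0,0],[0,0,0],[0,0,0]], "delta_rot": [[0,0,0],[0,0,0],[0,0,0],[0,0,0],[0,0,0],[0,0,0],[0,0,0],[0,0,0]], "fingers": [1,1,1,1,-1,-1,-1,-1]}}

```text
time: 24.6
tool_pos: [557.7, -196.2, 90.2]
ee_rot: [[-0.892, 0.451, 0.002], [0.451, 0.892, -0.003], [-0.003, -0.002, -1.0]]
contact_force: [0.9, 0.4, -0.6]
width: 0.752
gripper_force: 0.0
```

{"fn": "carry_out", "kwargs": {"dp": [[0,0,0],[0,0,0],[0,0,0],[0,0,0],[0,0,-6],[0,0,-10],[0,0,-12],[0,0,-12]], "delta_rot": [[0,0,0],[0,0,0],[0,0,0],[0,0,0],[0,0,0],[0,0,0],[0,0,0],[0,0,0]], "fingers": [-1,-1,-1,-1,-1,-1,-1,-1]}}

```text
time: 25.27
tool_pos: [557.4, -196.3, 131.2]
ee_rot: [[-0.892, 0.451, 0.001], [0.451, 0.892, -0.004], [-0.003, -0.003, -1.0]]
contact_force: [1.3, 0.2, -1.3]
width: 0.55
gripper_force: 30.0
```

```bash
python3 go.py 500 -10 150 12 442 139 150 9 442 139 88 9
```

```text
t 25.27 p [ 557.4 -196.3  131.2] F [ 1.3  0.2 -1.3] w 51.7 gf 30.0 q [-0.45  0.49  0.9   1.9  -0.46  0.97  1.76]
x [-0.892  0.451 -0.003] z [ 0.001 -0.004 -1.   ]
[500. -10. 150.] rows 12.0 [11.28 11.69 -1.63] norm 16.3
[442. 139. 150.] rows 9.0 [13.22 11.86 -0.07] norm 17.8
[442. 139.  88.] rows 9.0 [0.02 0.02 6.89] norm 6.9
```

{"fn": "carry_out", "kwargs": {"dp": [[6,6,-5],[12,12,-5],[12,12,-5],[12,12,0],[12,12,0],[12,12,0],[12,12,0],[12,12,0]], "delta_rot": [[0,0,0],[0,0,0],[0,0,0],[0,0,0],[0,0,0],[0,0,0],[0,0,0],[0,0,0]], "fingers": [-1,-1,-1,-1,-1,-1,-1,-1]}}

```text
time: 25.93
tool_pos: [517.2, -73.7, 144.7]
ee_rot: [[-0.893, 0.451, 0.001], [0.451, 0.893, -0.003], [-0.002, -0.002, -1.0]]
contact_force: [0.6, 0.0, -2.1]
width: 0.553
gripper_force: 30.0
```

{"fn": "carry_out", "kwargs": {"dp": [[12,12,0],[12,12,0],[12,12,0],[12,12,0],[13,12,0],[13,12,0],[13,12,0],[13,12,0]], "delta_rot": [[0,0,0],[0,0,0],[0,0,0],[0,0,0],[0,0,0],[0,0,0],[0,0,0],[0,0,0]], "fingers": [-1,-1,-1,-1,-1,-1,-1,-1]}}

```text
time: 26.6
tool_pos: [471.1, 56.9, 144.2]
ee_rot: [[-0.893, 0.451, 0.001], [0.451, 0.893, -0.002], [-0.002, -0.002, -1.0]]
contact_force: [0.2, -0.1, -2.9]
width: 0.554
gripper_force: 30.0
```

```bash
python3 go.py 442 139 145 6 442 139 90 8
```

```text
t 26.6 p [471.1  56.9 144.2] F [ 0.2 -0.1 -2.9] w 52.1 gf 30.0 q [-1.15  0.24  1.04  2.13 -0.26  0.9   1.15]
x [-0.893  0.451 -0.002] z [ 0.001 -0.002 -1.   ]
[442. 139. 145.] rows 6.0 [10.5  10.03 -0.18] norm 14.5
[442. 139.  90.] rows 8.0 [0.01 0.01 6.87] norm 6.9
```

{"fn": "carry_out", "kwargs": {"dp": [[10,10,0],[10,10,0],[11,10,0],[11,10,0],[10.5,10,0],[10.5,10,0],[0,0,8],[0,0,10]], "delta_rot": [[0,0,0],[0,0,0],[0,0,0],[0,0,0],[0,0,0],[0,0,0],[0,0,0],[0,0,0]], "fingers": [-1,-1,-1,-1,-1,-1,-1,-1]}}

```text
time: 27.27
tool_pos: [442.5, 139.0, 125.8]
ee_rot: [[-0.894, 0.449, 0.002], [0.449, 0.894, -0.001], [-0.002, -0.0, -1.0]]
contact_force: [0.0, -0.3, -2.3]
width: 0.554
gripper_force: 30.0
```

{"fn": "carry_out", "kwargs": {"dp": [[0,0,10],[0,0,8],[0,0,7],[0,0,5],[0,0,3],[0,0,1],[0,0,0]], "delta_rot": [[0,0,0],[0,0,0],[0,0,0],[0,0,0],[0,0,0],[0,0,0],[0,0,0]], "fingers": [-1,-1,-1,-1,-1,-1,-1]}}

```text
time: 27.85
tool_pos: [442.7, 137.3, 91.5]
ee_rot: [[-0.892, 0.451, 0.001], [0.451, 0.892, -0.004], [-0.002, -0.003, -1.0]]
contact_force: [-0.3, 0.3, -2.0]
width: 0.555
gripper_force: 30.0
```

```bash
python3 go.py 442 139 90 1
```

```text
t 27.85 p [442.7 137.3  91.5] F [-0.3  0.3 -2. ] w 52.2 gf 30.0 q [-1.24  0.32  0.95  2.2  -0.36  0.79  1.05]
x [-0.892  0.451 -0.002] z [ 0.001 -0.004 -1.   ]
[442. 139.  90.] rows 1.0 [1.43 1.21 1.49] norm 2.4
```

{"fn": "carry_out", "kwargs": {"dp": [[0,1,1],[0,0,0.5],[0,0,0]], "delta_rot": [[0,0,0],[0,0,0],[0,0,0]], "fingers": [-1,-1,-1]}}

```text
time: 28.1
tool_pos: [443.2, 138.5, 90.1]
ee_rot: [[-0.892, 0.451, 0.001], [0.451, 0.892, -0.003], [-0.003, -0.002, -1.0]]
contact_force: [-0.6, -0.3, -1.1]
width: 0.554
gripper_force: 30.0
```

{"fn": "carry_out", "kwargs": {"dp": [[0,0,1],[0,0,0],[0,0,0],[0,0,0],[0,0,0],[0,0,0],[0,0,-15],[0,0,-25]], "delta_rot": [[0,0,0],[0,0,0],[0,0,0],[0,0,0],[0,0,0],[0,0,0],[0,0,0],[0,0,0]], "fingers": [-1,-1,1,1,1,1,1,1]}}

```text
time: 28.77
tool_pos: [441.9, 137.6, 128.1]
ee_rot: [[-0.892, 0.452, -0.001], [0.452, 0.892, -0.006], [-0.002, -0.006, -1.0]]
contact_force: [0.0, 0.5, 0.3]
width: 0.941
gripper_force: 0.0
```

{"fn": "carry_out", "kwargs": {"dp": [[0,0,-30],[0,0,-30],[-13,-26,0],[-13,-26,0],[-13,-26,0],[-13,-26,0],[-13,-26,0],[-13,-26,0]], "delta_rot": [[0,0,0],[0,0,0],[0,0,0],[0,0,0],[0,0,0],[0,0,0],[0,0,0],[0,0,0]], "fingers": [1,1,1,1,1,1,1,1]}}

```text
time: 29.43
tool_pos: [441.9, -36.9, 189.6]
ee_rot: [[-0.893, 0.451, 0.001], [0.451, 0.893, -0.002], [-0.002, -0.001, -1.0]]
contact_force: [0.6, 0.0, -0.6]
width: 0.999
gripper_force: 0.0
```

```bash
python3 go.py 432 -311 190 9; python3 chk.py | grep -E "green|red"
```

```text
t 29.43 p [441.9 -36.9 189.6] F [ 0.6  0.  -0.6] w 93.9 gf 0.0 q [-1.29  0.    1.27  2.15 -0.    0.99  1.09]
x [-0.893  0.451 -0.002] z [ 0.001 -0.002 -1.   ]
[ 432. -311.  190.] rows 9.0 [-1.275e+01 -2.768e+01  1.000e-02] norm 30.5
top green 599 [422. 236.] [[ 413. -281.]]
top red 1051 [371. 179.] [[ 531. -186.]]
top red 232 [437. 225.] [[ 433. -312.]]
scene green 215 [244. 149.] [[449. 147.]]
scene green 511 [394. 264.] [[ 365. -332.]]
scene red 143 [245. 101.] [[589. 263.]]
scene red 29 [224. 102.] [[554. 308.]]
scene red 725 [380. 202.] [[ 488. -227.]]
scene red 187 [401. 235.] [[ 434. -311.]]
```

{"fn": "carry_out", "kwargs": {"dp": [[-20,3,0],[-25,0,0],[-22,-8,0],[-12,-20,0]], "delta_rot": [[0,0,0],[0,0,0],[0,0,0],[0,0,0]], "fingers": [1,1,1,1]}}

```text
time: 29.87
tool_pos: [492.2, -87.6, 190.3]
ee_rot: [[-0.894, 0.448, -0.001], [0.448, 0.894, -0.005], [-0.001, -0.005, -1.0]]
contact_force: [0.0, -1.0, -0.5]
width: 1.002
gripper_force: 0.0
```

```bash
python3 go.py 480 -220 180 7 432 -311 170 5
```

```text
t 29.87 p [492.2 -87.6 190.3] F [ 0.  -1.  -0.5] w 94.2 gf 0.0 q [-0.95  0.27  1.18  2.03 -0.29  1.02  1.48]
x [-0.894  0.448 -0.001] z [-0.001 -0.005 -1.   ]
[ 480. -220.  180.] rows 7.0 [ -6.92 -17.67   1.57] norm 19.0
[ 432. -311.  170.] rows 5.0 [  0.42 -20.56   2.11] norm 20.7
```

{"fn": "carry_out", "kwargs": {"dp": [[-7,-18,1],[-7,-18,1],[-7,-18,2],[-7,-18,2],[-7,-18,2],[-7,-18,2],[-7,-17,1]], "delta_rot": [[0,0,0],[0,0,0],[0,0,0],[0,0,0],[0,0,0],[0,0,0],[0,0,0]], "fingers": [1,1,1,1,1,1,1]}}

```text
time: 30.45
tool_pos: [476.7, -223.1, 179.9]
ee_rot: [[-0.892, 0.452, -0.002], [0.452, 0.892, -0.003], [-0.0, -0.004, -1.0]]
contact_force: [-0.8, 0.6, 0.8]
width: 1.001
gripper_force: 0.0
```

```bash
python3 go.py 432 -311 150 5 432 -311 48 8
```

```text
t 30.45 p [ 476.7 -223.1  179.9] F [-0.8  0.6  0.8] w 94.1 gf 0.0 q [-0.58  0.34  1.1   1.99 -0.35  1.02  1.8 ]
x [-0.892  0.452 -0.   ] z [-0.002 -0.003 -1.   ]
[ 432. -311.  150.] rows 5.0 [  0.04 -19.7    6.04] norm 20.6
[ 432. -311.   48.] rows 8.0 [ 0.    0.05 12.75] norm 12.8
```

{"fn": "carry_out", "kwargs": {"dp": [[0,-20,6],[0,-20,6],[0,-20,6],[0,-20,6],[0,-18,6],[0,0,8],[0,0,8],[0,0,4]], "delta_rot": [[0,0,0],[0,0,0],[0,0,0],[0,0,0],[0,0,0],[0,0,0],[0,0,0],[0,0,0]], "fingers": [1,1,1,1,1,1,1,1]}}

```text
time: 31.12
tool_pos: [432.7, -309.3, 129.5]
ee_rot: [[-0.892, 0.452, -0.002], [0.452, 0.892, -0.003], [0.001, -0.003, -1.0]]
contact_force: [-0.1, 0.2, -0.6]
width: 1.003
gripper_force: 0.0
```

```bash
python3 go.py 432 -311 48 8
```

```text
t 31.12 p [ 432.7 -309.3  129.5] F [-0.1  0.2 -0.6] w 94.3 gf 0.0 q [-0.3   0.42  1.01  2.03 -0.44  0.93  2.05]
x [-0.892  0.452  0.001] z [-0.002 -0.003 -1.   ]
[ 432. -311.   48.] rows 8.0 [-0.02 -0.2  10.18] norm 10.2
```

{"fn": "carry_out", "kwargs": {"dp": [[0,-1,11],[0,-1,12],[0,0,12],[0,0,12],[0,0,12],[0,0,12],[0,0,9],[0,0,0]], "delta_rot": [[0,0,0],[0,0,0],[0,0,0],[0,0,0],[0,0,0],[0,0,0],[0,0,0],[0,0,0]], "fingers": [1,1,1,1,1,1,1,1]}}

```text
time: 31.78
tool_pos: [430.7, -311.9, 48.8]
ee_rot: [[-0.892, 0.452, -0.003], [0.452, 0.892, -0.003], [0.002, -0.004, -1.0]]
contact_force: [0.6, 1.0, -0.3]
width: 1.001
gripper_force: 0.0
```

{"fn": "carry_out", "kwargs": {"dp": [[0,0,0],[0,0,0],[0,0,0],[0,0,0],[0,0,0],[0,0,0],[0,0,0],[0,0,0]], "delta_rot": [[0,0,0],[0,0,0],[0,0,0],[0,0,0],[0,0,0],[0,0,0],[0,0,0],[0,0,0]], "fingers": [-1,-1,-1,-1,-1,-1,-1,-1]}}

```text
time: 32.45
tool_pos: [431.7, -312.3, 50.7]
ee_rot: [[-0.892, 0.452, -0.001], [0.452, 0.892, -0.003], [-0.001, -0.003, -1.0]]
contact_force: [0.6, 1.4, 2.5]
width: 0.496
gripper_force: 30.0
```

```bash
python3 go.py 432 -311 90 4 557 -197 90 12 557 -197 50 6
```

```text
t 32.45 p [ 431.7 -312.3   50.7] F [0.6 1.4 2.5] w 46.6 gf 30.0 q [-0.18  0.53  0.88  2.08 -0.58  0.79  2.16]
x [-0.892  0.452 -0.001] z [-0.001 -0.003 -1.   ]
[ 432. -311.   90.] rows 4.0 [ 0.06  0.28 -9.82] norm 9.8
[ 557. -197.   90.] rows 12.0 [-5.   13.18 -0.04] norm 14.1
[ 557. -197.   50.] rows 6.0 [0.01 0.02 6.67] norm 6.7
```

{"fn": "carry_out", "kwargs": {"dp": [[0,0,-6],[0,0,-10],[0,0,-12],[0,0,-12],[-3,8,0],[-5,13,0],[-5,13,0],[-5,13,0]], "delta_rot": [[0,0,0],[0,0,0],[0,0,0],[0,0,0],[0,0,0],[0,0,0],[0,0,0],[0,0,0]], "fingers": [-1,-1,-1,-1,-1,-1,-1,-1]}}

```text
time: 33.12
tool_pos: [470.3, -276.6, 90.1]
ee_rot: [[-0.892, 0.451, -0.001], [0.451, 0.892, -0.003], [-0.0, -0.003, -1.0]]
contact_force: [0.2, -0.6, -1.6]
width: 0.497
gripper_force: 30.0
```

{"fn": "carry_out", "kwargs": {"dp": [[-5,13,0],[-5,13,0],[-5,13,0],[-5,13,0],[-5,13,0],[-5,13,0],[-5,13,0],[-5,13,0]], "delta_rot": [[0,0,0],[0,0,0],[0,0,0],[0,0,0],[0,0,0],[0,0,0],[0,0,0],[0,0,0]], "fingers": [-1,-1,-1,-1,-1,-1,-1,-1]}}

```text
time: 33.78
tool_pos: [552.6, -202.8, 90.1]
ee_rot: [[-0.892, 0.452, -0.001], [0.452, 0.892, -0.003], [-0.001, -0.004, -1.0]]
contact_force: [-0.5, 0.6, -1.2]
width: 0.501
gripper_force: 30.0
```

```bash
python3 go.py 557 -197 90 2 557 -197 53 6
```

```text
t 33.78 p [ 552.6 -202.8   90.1] F [-0.5  0.6 -1.2] w 47.1 gf 30.0 q [-0.44  0.57  0.92  1.93 -0.56  0.92  1.86]
x [-0.892  0.452 -0.001] z [-0.001 -0.003 -1.   ]
[ 557. -197.   90.] rows 2.0 [-0.64  3.55  0.04] norm 3.6
[ 557. -197.   53.] rows 6.0 [0.   0.02 6.17] norm 6.2
```

{"fn": "carry_out", "kwargs": {"dp": [[-1,4,0],[-0.5,3,0],[0,0,8],[0,0,9],[0,0,8],[0,0,6],[0,0,5],[0,0,0]], "delta_rot": [[0,0,0],[0,0,0],[0,0,0],[0,0,0],[0,0,0],[0,0,0],[0,0,0],[0,0,0]], "fingers": [-1,-1,-1,-1,-1,-1,-1,-1]}}

```text
time: 34.45
tool_pos: [555.2, -198.5, 52.9]
ee_rot: [[-0.892, 0.453, -0.003], [0.453, 0.892, -0.003], [0.001, -0.004, -1.0]]
contact_force: [-0.5, -0.3, -2.0]
width: 0.496
gripper_force: 30.0
```

```bash
python3 go.py 557 -197 51 1;  python3 -c "
from h import *
cv2.imwrite('pics/t7.png',cv2.resize(arm.get_image('scene')[110:290,230:460],None,fx=2.7,fy=2.7,interpolation=2))"
```

```text
t 34.45 p [ 555.2 -198.5   52.9] F [-0.5 -0.3 -2. ] w 46.6 gf 30.0 q [-0.41  0.61  0.87  1.95 -0.61  0.86  1.89]
x [-0.892  0.453  0.001] z [-0.003 -0.003 -1.   ]
[ 557. -197.   51.] rows 1.0 [-0.92  2.16  1.9 ] norm 3.0
```

View pics/t7.png

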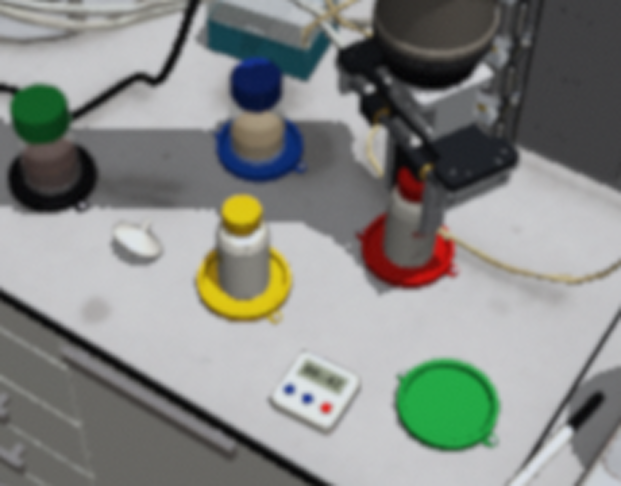

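Scene crop: red bottle upright over the red dock (410,240), blue and yellow in place, green in the spare dock. Timer undisturbed, green dock empty at (447,403).

{"fn": "carry_out", "kwargs": {"dp": [[-0.5,1,1.5],[0,0,1],[0,0,0],[0,0,0],[0,0,0],[0,0,0],[0,0,0],[0,0,0]], "delta_rot": [[0,0,0],[0,0,0],[0,0,0],[0,0,0],[0,0,0],[0,0,0],[0,0,0],[0,0,0]], "fingers": [-1,-1,-1,1,1,1,1,1]}}

```text
time: 35.17
tool_pos: [557.1, -197.7, 51.7]
ee_rot: [[-0.892, 0.452, -0.001], [0.452, 0.892, -0.003], [-0.001, -0.003, -1.0]]
contact_force: [0.3, -1.0, 0.0]
width: 0.819
gripper_force: 0.0
```

{"fn": "carry_out", "kwargs": {"dp": [[0,0,0],[0,0,-15],[0,0,-25],[0,0,-30],[0,0,-30],[0,0,-25],[12,6,0],[16,14,0]], "delta_rot": [[0,0,0],[0,0,0],[0,0,0],[0,0,0],[0,0,0],[0,0,0],[0,0,0],[0,0,0]], "fingers": [1,1,1,1,1,1,1,1]}}

```text
time: 35.83
tool_pos: [541.5, -168.8, 179.1]
ee_rot: [[-0.891, 0.455, 0.002], [0.455, 0.891, -0.004], [-0.004, -0.003, -1.0]]
contact_force: [-0.3, 0.3, 0.5]
width: 0.999
gripper_force: 0.0
```

```bash
python3 go.py 500 -10 170 8 443 138 170 8 443 138 90 8
```

```text
t 35.83 p [ 541.5 -168.8  179.1] F [-0.3  0.3  0.5] w 93.9 gf 0.0 q [-0.62  0.43  1.06  1.91 -0.42  1.05  1.71]
x [-0.891  0.455 -0.004] z [ 0.002 -0.004 -1.   ]
[500. -10. 170.] rows 8.0 [13.65 15.32  1.04] norm 20.5
[443. 138. 170.] rows 8.0 [14.76 13.24 -0.1 ] norm 19.8
[443. 138.  90.] rows 8.0 [ 0.04  0.03 10.  ] norm 10.0
```

{"fn": "carry_out", "kwargs": {"dp": [[14,15,1],[14,15,1],[14,15,1],[14,15,1],[14,15,1],[14,15,1],[13,16,1],[13,16,1]], "delta_rot": [[0,0,0],[0,0,0],[0,0,0],[0,0,0],[0,0,0],[0,0,0],[0,0,0],[0,0,0]], "fingers": [1,1,1,1,1,1,1,1]}}

```text
time: 36.5
tool_pos: [497.9, -7.5, 168.8]
ee_rot: [[-0.892, 0.453, -0.001], [0.453, 0.892, -0.003], [-0.001, -0.003, -1.0]]
contact_force: [1.1, 0.6, 0.4]
width: 1.0
gripper_force: 0.0
```

{"fn": "carry_out", "kwargs": {"dp": [[14.5,13,0],[14.5,13,0],[14.5,13,0],[14.5,13,0],[14.5,13,0],[14.5,13,0],[14.5,13,0],[14.5,13,0]], "delta_rot": [[0,0,0],[0,0,0],[0,0,0],[0,0,0],[0,0,0],[0,0,0],[0,0,0],[0,0,0]], "fingers": [1,1,1,1,1,1,1,1]}}

```text
time: 37.17
tool_pos: [441.4, 137.6, 168.3]
ee_rot: [[-0.892, 0.453, -0.001], [0.453, 0.892, -0.002], [-0.0, -0.003, -1.0]]
contact_force: [1.0, -1.0, 0.4]
width: 1.003
gripper_force: 0.0
```

```bash
python3 go.py 443 138 90 7
```

```text
t 37.17 p [441.4 137.6 168.3] F [ 1.  -1.   0.4] w 94.3 gf 0.0 q [-1.54  0.23  1.28  2.13 -0.27  0.96  0.98]
x [-0.892  0.453 -0.   ] z [-0.001 -0.002 -1.   ]
[443. 138.  90.] rows 7.0 [-0.18  0.18 11.18] norm 11.2
```

{"fn": "carry_out", "kwargs": {"dp": [[-1,1,11],[0,0,13],[0,0,13],[0,0,13],[0,0,12],[0,0,10],[0,0,6],[0,0,0]], "delta_rot": [[0,0,0],[0,0,0],[0,0,0],[0,0,0],[0,0,0],[0,0,0],[0,0,0],[0,0,0]], "fingers": [1,1,1,1,1,1,1,1]}}

```text
time: 37.83
tool_pos: [442.8, 136.8, 89.4]
ee_rot: [[-0.892, 0.453, -0.002], [0.453, 0.892, -0.004], [-0.0, -0.004, -1.0]]
contact_force: [-0.3, -1.2, 0.1]
width: 0.998
gripper_force: 0.0
```

{"fn": "carry_out", "kwargs": {"dp": [[0,0,0],[0,0,0],[0,0,0],[0,0,0],[0,0,0],[0,0,0],[0,0,0],[0,0,0]], "delta_rot": [[0,0,0],[0,0,0],[0,0,0],[0,0,0],[0,0,0],[0,0,0],[0,0,0],[0,0,0]], "fingers": [-1,-1,-1,-1,-1,-1,-1,-1]}}

```text
time: 38.5
tool_pos: [443.2, 137.3, 89.7]
ee_rot: [[-0.892, 0.452, -0.001], [0.452, 0.892, -0.003], [-0.001, -0.003, -1.0]]
contact_force: [0.4, 0.7, 2.0]
width: 0.554
gripper_force: 30.0
```

```bash
python3 go.py 443 138 132 4 505 -20 142 10 500 -190 142 10 
```

```text
t 38.5 p [443.2 137.3  89.7] F [0.4 0.7 2. ] w 52.1 gf 30.0 q [-1.31  0.38  1.07  2.2  -0.46  0.81  1.15]
x [-0.892  0.452 -0.001] z [-0.001 -0.003 -1.   ]
[443. 138. 132.] rows 4.0 [  0.11   0.1  -10.58] norm 10.6
[505. -20. 142.] rows 10.0 [-12.67 -11.29  -0.95] norm 17.0
[ 500. -190.  142.] rows 10.0 [ -7.24 -15.39   0.06] norm 17.0
```

{"fn": "carry_out", "kwargs": {"dp": [[0,0,-6],[0,0,-12],[0,0,-14],[0,0,-12],[-6,-6,-3],[-13,-11,-3],[-13,-11,-3],[-13,-11,-3]], "delta_rot": [[0,0,0],[0,0,0],[0,0,0],[0,0,0],[0,0,0],[0,0,0],[0,0,0],[0,0,0]], "fingers": [-1,-1,-1,-1,-1,-1,-1,-1]}}

```text
time: 39.17
tool_pos: [465.6, 81.3, 145.7]
ee_rot: [[-0.892, 0.451, -0.001], [0.451, 0.892, -0.003], [-0.0, -0.004, -1.0]]
contact_force: [-0.4, -0.3, -1.2]
width: 0.552
gripper_force: 30.0
```

{"fn": "carry_out", "kwargs": {"dp": [[-13,-11,0],[-13,-11,0],[-13,-11,0],[-13,-11,0],[-13,-11,0],[-13,-9,0],[0,0,0]], "delta_rot": [[0,0,0],[0,0,0],[0,0,0],[0,0,0],[0,0,0],[0,0,0],[0,0,0]], "fingers": [-1,-1,-1,-1,-1,-1,-1]}}

```text
time: 39.75
tool_pos: [506.9, -13.5, 146.1]
ee_rot: [[-0.891, 0.455, -0.0], [0.455, 0.891, -0.005], [-0.002, -0.004, -1.0]]
contact_force: [-0.9, -0.7, -1.4]
width: 0.553
gripper_force: 30.0
```

```bash
python3 go.py 512 -115 148 7 430 -311 148 13 
```

```text
t 39.75 p [506.9 -13.5 146.1] F [-0.9 -0.7 -1.4] w 52.0 gf 30.0 q [-0.99  0.36  1.1   2.07 -0.39  0.94  1.41]
x [-0.891  0.455 -0.002] z [-0.    -0.005 -1.   ]
[ 512. -115.  148.] rows 7.0 [ -7.24 -12.59  -0.21] norm 14.5
[ 430. -311.  148.] rows 13.0 [ -1.24 -16.3    0.07] norm 16.3
```

{"fn": "carry_out", "kwargs": {"dp": [[-8,-10,0],[-8,-12,0],[-7,-13,0],[-7,-13,0],[-7,-13,0],[-7,-13,0],[-7,-14,0],[-1,-15,0]], "delta_rot": [[0,0,0],[0,0,0],[0,0,0],[0,0,0],[0,0,0],[0,0,0],[0,0,0],[0,0,0]], "fingers": [-1,-1,-1,-1,-1,-1,-1,-1]}}

```text
time: 40.42
tool_pos: [506.1, -126.4, 146.2]
ee_rot: [[-0.892, 0.452, -0.001], [0.452, 0.892, -0.004], [-0.001, -0.004, -1.0]]
contact_force: [-0.1, 0.4, -2.3]
width: 0.552
gripper_force: 30.0
```

{"fn": "carry_out", "kwargs": {"dp": [[-1,-16,0],[-1,-16,0],[-1,-16,0],[-1,-16,0],[-1,-16,0],[-1,-16,0],[-1,-16,0],[-1,-16,0]], "delta_rot": [[0,0,0],[0,0,0],[0,0,0],[0,0,0],[0,0,0],[0,0,0],[0,0,0],[0,0,0]], "fingers": [-1,-1,-1,-1,-1,-1,-1,-1]}}

```text
time: 41.08
tool_pos: [454.2, -243.9, 146.7]
ee_rot: [[-0.892, 0.452, -0.001], [0.452, 0.892, -0.003], [-0.0, -0.003, -1.0]]
contact_force: [0.8, -0.3, -1.6]
width: 0.553
gripper_force: 30.0
```

```bash
python3 go.py 430 -311 130 5 430 -311 92 6 
```

```text
t 41.08 p [ 454.2 -243.9  146.7] F [ 0.8 -0.3 -1.6] w 51.9 gf 30.0 q [-0.49  0.36  1.06  2.05 -0.39  0.95  1.88]
x [-0.892  0.452 -0.   ] z [-0.001 -0.003 -1.   ]
[ 430. -311.  130.] rows 5.0 [ -1.76 -14.16   3.38] norm 14.7
[ 430. -311.   92.] rows 6.0 [0.   0.02 6.33] norm 6.3
```

{"fn": "carry_out", "kwargs": {"dp": [[-2,-14,3],[-2,-14,3],[-2,-14,3],[-2,-14,4],[-1,-14,4],[0,0,8],[0,0,10],[0,0,8]], "delta_rot": [[0,0,0],[0,0,0],[0,0,0],[0,0,0],[0,0,0],[0,0,0],[0,0,0],[0,0,0]], "fingers": [-1,-1,-1,-1,-1,-1,-1,-1]}}

```text
time: 41.75
tool_pos: [431.4, -309.1, 103.0]
ee_rot: [[-0.892, 0.452, -0.002], [0.452, 0.892, -0.003], [0.0, -0.003, -1.0]]
contact_force: [-0.6, -0.0, -1.8]
width: 0.553
gripper_force: 30.0
```

{"fn": "carry_out", "kwargs": {"dp": [[0,0,7],[0,0,4],[0,0,2],[0,0,0]], "delta_rot": [[0,0,0],[0,0,0],[0,0,0],[0,0,0]], "fingers": [-1,-1,-1,-1]}}

```text
time: 42.08
tool_pos: [431.6, -309.6, 90.7]
ee_rot: [[-0.892, 0.452, -0.002], [0.452, 0.892, -0.003], [-0.0, -0.004, -1.0]]
contact_force: [-0.2, -1.2, -2.1]
width: 0.554
gripper_force: 30.0
```

```bash
python3 go.py 430 -311 90 1;  python3 -c "
from h import *
cv2.imwrite('pics/t8.png',cv2.resize(arm.get_image('scene')[170:300,290:480],None,fx=3,fy=3,interpolation=2))"
```

```text
t 42.08 p [ 431.6 -309.6   90.7] F [-0.2 -1.2 -2.1] w 52.1 gf 30.0 q [-0.24  0.47  0.95  2.06 -0.5   0.86  2.1 ]
x [-0.892  0.452 -0.   ] z [-0.002 -0.003 -1.   ]
[ 430. -311.   90.] rows 1.0 [ 0.8  -1.96  0.75] norm 2.2
```

View pics/t8.png

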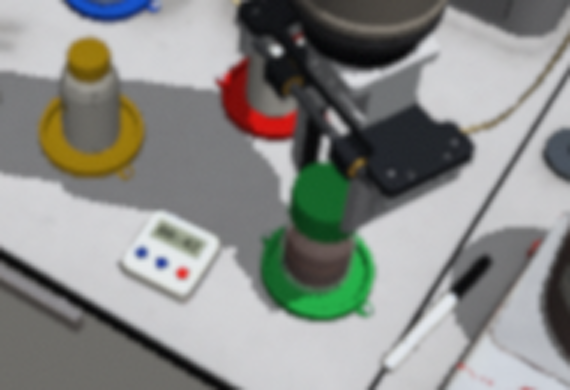

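Scene crop: green bottle is centred over the green dock (318,270), and the timer still lies in place. Setting it down, releasing and retreating upward.

{"fn": "carry_out", "kwargs": {"dp": [[0,0,1],[0,0,1],[0,0,0],[0,0,0],[0,0,0],[0,0,0],[0,0,0],[0,0,0]], "delta_rot": [[0,0,0],[0,0,0],[0,0,0],[0,0,0],[0,0,0],[0,0,0],[0,0,0],[0,0,0]], "fingers": [-1,-1,-1,1,1,1,1,1]}}

```text
time: 42.8
tool_pos: [431.6, -310.0, 89.1]
ee_rot: [[-0.892, 0.452, -0.001], [0.452, 0.892, -0.004], [-0.001, -0.004, -1.0]]
contact_force: [-0.0, -0.1, 0.1]
width: 0.868
gripper_force: 0.0
```

{"fn": "carry_out", "kwargs": {"dp": [[0,0,0],[0,0,-15],[0,0,-25],[0,0,-25],[0,0,-25],[0,0,-15],[0,0,0],[0,0,0]], "delta_rot": [[0,0,0],[0,0,0],[0,0,0],[0,0,0],[0,0,0],[0,0,0],[0,0,0],[0,0,0]], "fingers": [1,1,1,1,1,1,1,1]}}

```text
time: 43.47
tool_pos: [432.2, -309.4, 194.4]
ee_rot: [[-0.892, 0.452, 0.0], [0.452, 0.892, -0.003], [-0.002, -0.003, -1.0]]
contact_force: [1.0, 1.0, -1.1]
width: 1.0
gripper_force: 0.0
```

```bash
python3 go.py;  python3 -c "
from h import *
cv2.imwrite('pics/t9.png',cv2.resize(arm.get_image('scene')[100:300,220:480],None,fx=2.8,fy=2.8,interpolation=2))"
```

```text
t 43.47 p [ 432.2 -309.4  194.4] F [ 1.   1.  -1.1] w 94.0 gf 0.0 q [-0.39  0.32  1.1   1.97 -0.33  1.05  1.96]
x [-0.892  0.452 -0.002] z [ 0.    -0.003 -1.   ]
```

View pics/t9.png

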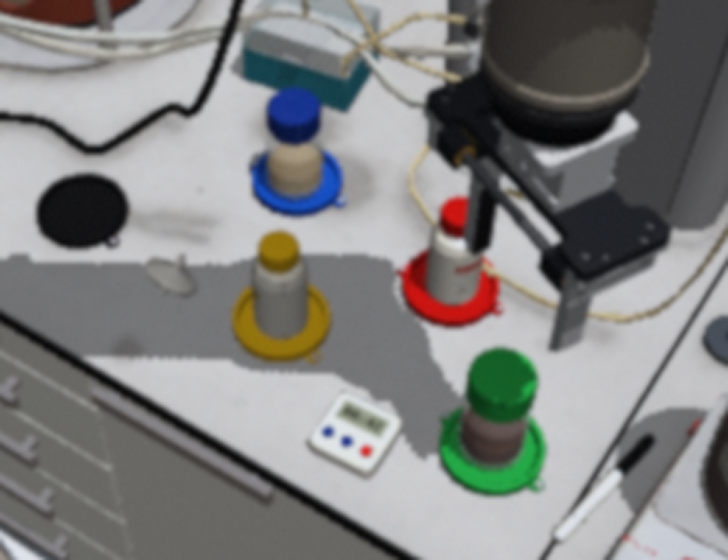

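Final crop: blue (295,150), yellow (280,300), red (455,260) and green (495,420) all stand upright in their own docks. The spare is empty, the timer is undisturbed and the gripper is clear.

```bash
python3 -c "
from plant import arm
print(arm.job_done())"
```

```text
the job is handed in; nothing more can be done
None
```

All four bottles now stand upright in the docks that match their caps, the timer was not moved, and I handed the job in at about 43.5 s of the 136 s allowed; no verdict came back.

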